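# Pack a parcel snugly in the adjustable tray and lock its fence

### The job

Pack the amber jar from the tilted holder, the blue-banded carton and the brass padlock that stands on the counter upright in the plywood packing tray, lowering each one gently to the tray's floor rather than dropping it. When all three are in and with the red cam lever still up, slide the tray's blue fence until they are packed snugly with no slack, then flip the lever fully down to lock it. Leave the mug, the grey paperweight and the scoop where they are, and let go of everything.

Things in the scene. Friction and masses are not known exactly. Their poses are not given: they have to be found in the camera images.
- jar: Amber glass jar with a red lid, upright cylinder 60 mm in diameter, 100 mm tall, 0.3 kg. Origin at the centre of its underside, z along its axis to the lid. It starts in the rack's tilted holder, its axis leaning about 34 degrees from vertical towards the rack's front (-x of the rack), resting against the holder's 40 mm high lip.
- carton: Brown cardboard carton with a blue band over it, 88 (x) by 60 (y) by 100 mm (z), 0.3 kg, standing on the counter. Origin at the centre of its underside. Fits the tray only with its 88 mm side along the tray.
- padlock: Brass padlock standing on the counter, shackle up: body 32 (x) by 60 (y) by 52 mm (z), above it a steel shackle of 9 mm bar, 47 mm wide over all along y, straight legs up to 76 mm, top at 100 mm; 0.4 kg. Origin at the centre of its underside. Fits the tray only with its 60 mm side across the tray (a like padlock hanging on the rack's peg is fixed and stays).
- tray: Plywood packing tray fixed to the counter, open on top, 301 (x) by 79 mm (y). Channel 67 mm wide, floor 6 mm thick, walls 6 mm thick, tops at z = 56 mm. Origin at the middle, on the counter; x runs along the channel from the fence to the end wall, whose inner face is at x = 145 mm. The fence's face towards the goods is at x = -80 mm plus joint fence.
- fence (a joint): Slide of the blue fence in the tray, m: 0 fully open, grows up to 0.062 as it moves along the tray's +x towards the end wall. The fence is stiff (about 4 N) and stays where it is left. With all three goods in line it comes snug at about 0.045. Starts between 0 and 0.01.
- fence_grip (a point): Point in the black upright grip on the fence, 17 mm below its top. The grip is 26 mm long (tray x), 16 mm wide (tray y), from 56 to 102 mm above the counter; this point is 19 mm behind the fence's face.
- cam (a joint): Angle of the red cam lever on the fence, rad: 0 is up and free (60 degrees above level, leaning to the tray's -x), 1.05 is fully down (level, pointing to the tray's -x), locked. Stiff (0.07 N m); stays where it is left. Starts between 0 and 0.2.
- cam_pivot (a point): Axis of the cam lever, 62 mm above the counter, 44 mm behind the fence's face; the axis runs along the tray's y.
- cam_tip (a point): Centre of the lever's round end (16 mm thick, 20 mm wide), 68 mm from the pivot.
- rack: Maple stand fixed to the counter, front at -x: base board 130 (x) by 300 mm (y), 10 mm thick, with a green tilted holder in its middle (cheeks 26 mm high, 54 mm either side of its middle) and a peg rail above, on two posts 22 by 16 mm at x = -15, y = +-142 mm, 310 mm tall. Origin at the centre of its underside.
- rail_mid (a point): Middle of the maple peg rail over the holder: 20 (rack x) by 300 (rack y) by 36 mm; it blocks a vertical tool over the jar. Pegs 102 mm either side of it stick out 63 mm to the rack's -x; 35 mm before the rail a brass padlock (on +y, 60 mm wide) hangs from one down to 95 mm below this point, a nickel spring balance (on -y, 34 mm wide) from the other, down to 125 mm below.
- mug: White enamel mug, 76 mm in diameter, 85 mm tall, handle to its +y. Origin at the centre of its underside. Bystander.
- paperweight: Grey granite paperweight, 85 by 62 by 40 mm. Origin at the centre of its underside. Bystander.
- scoop: Steel hand scoop, 210 mm long along x (blade from -10 to 100 mm, 70 mm wide, 40 mm high; round handle to -109 mm). Origin under the blade's rear. Bystander.
Not all that is in view belongs to the job. What is shaped like the padlock but turquoise is not meant.

How it is judged:
By the outcome, as a careful person would: the job done as asked, in the order asked, and still so for the second after the job is handed in, with the robot touching nothing.
It also fails if it takes over 72 s, if anything falls off the work surface, if the arm or the gripper's body presses on something with over 40 N, if the wrist force passes 120 N, or if a joint passes its speed limit or range.

### The arm

A 6-joint arm with a two-finger parallel gripper is mounted at the origin on the work surface. World frame = base frame: x ahead of the robot, y to its left, z up, the work surface at z = 0. Lengths are in mm, angles in rad, forces in N, time in s.
With the tool pointing down it reaches from about 325 to 900 mm from the base axis. Payload 3.5 kg.
Tool frame: the origin (TCP) lies on the centre line of the jaws, within the pads' length; the fingertips stand 11 mm ahead of it and the grasp point (between the pads) lies 8 mm behind it; z points along the fingers, y is the line along which they close (so a half turn about z gives the same grasp; the last joint's range is limited). The gripper opens to 85 mm and grips with 20 to 120 N. Pads are 22 mm wide; open, the fingers measure 114 mm over their backs; the gripper's body (76 mm by 85 mm) begins 54 mm behind the grasp point. The pads swing forward as they close: fully open they stand 13 mm farther back than shut.
Start: joints at [-1.426, 0.276, -0.026, 1.268, 0, 1.467], TCP at [153.283, -605.909, 242.313] pointing down, gripper open.
Joint ranges: [-3.12, 3.12], [-0.85, 1.88], [-1.08, 1.24], [-1.95, 2.15], [-1.57, 1.53], [-3.14, 3.14]. Speed limits (rad/s): [2.57, 2.57, 3.14, 3.14, 3.14, 3.14].

### API

Orientations are given as a 3x3 rotation matrix whose columns are the frame's x, y, z axes.
In Python, from cell import manip gives the robot as it stands.
- The arm moves only by the shell command python3 -m handwheel 'ROWS' [FORCE]. ROWS is JSON, a list of rows, each a list of 7 numbers: the shift along the world's x, y, z in units of 30 mm (1.0 is 30 mm), then the turn, a rotation vector about the world's x, y, z in rad, then the opening, from -1 (shut) to 1 (fully open). A call has exactly 5 rows; each row is the pose to reach, as a shift and turn from the pose commanded when the call began; what a row does not reach only later rows make up. A row lasts 1/12 s, in which the tool goes at most 41.7 mm and 7.16 degrees, less where a joint would pass 70% of its speed; a pose out of reach is approached as far as the arm can. A call with a gripper value outside its range is refused whole. The fingers move at their own pace and stop on an object; FORCE is the grip in N (left out, the last holds). Time passes only in rows, so rows that repeat a pose let the fingers close, or fill a call up. It gives the time, the measured TCP pose, the force, the opening and the grip force at its end, in the units of the state.
- manip.get_state(): the state, without advancing time (a new reading comes with each control period).
- manip.capture(name): name is "scene" or "top"; returns a dict with "pixels" (400x640x3 uint8, red, green, blue), "fx", "fy", "cx", "cy" (pixels), "dist" ([k1, k2, p1, p2, k3] as OpenCV has them; the pictures are not rectified), "rvec" (rotation vector, rad) and "tvec" (3), from world to camera coordinates, as OpenCV has them. Camera axes: x right, y down, z forward; pixel columns grow to the right and rows downward; lengths in mm; the calibration is good to about 2 mm. A picture is of the moment at which its call begins. There is no depth.
- manip.close_job(): hands the job in; it is judged then, once.
The state is a dict: "time": time; "joints": joint angles; "qvel": joint speeds; "effort": joint torques, N m; "tool_pos": TCP position; "eef_rot": TCP orientation; "contact_force": force on the tool from outside, world axes, zero at the start; "torque": the same for the moment, N m; "finger_gap": opening from 0.0 (shut) to 1.0 (fully open); "grasp_force": force on a finger pad.
Only numpy, scipy, OpenCV 4.12 (cv2) and the standard library are available. Lean on these libraries where they do the work, as an engineer would, in place of code of your own. Each camera call takes 0.05 s, during which the arm holds its last target. There are 200 camera calls.

## Working session

There is one attempt and no reset: what is moved stays moved. The work goes in short steps, Python scripts to look and compute and a shell command to move; the robot and the scene stay as the last step left them, time stands still between calls to the robot, and variables do not carry over. Pictures are saved under pics/ and viewed, at most 10 in all, crops included, and the job is handed in when it is done.

```bash
mkdir -p pics; ls; python3 - <<'E'
from cell import manip
import cv2,pickle
d={}
for n in("scene","top"):
    c=manip.capture(n);d[n]=c;cv2.imwrite(f"pics/{n}0.png",c["pixels"][:,:,::-1])
    print(n,{k:v for k,v in c.items() if k!="pixels"})
pickle.dump(d,open("cap0.pkl","wb"))
s=manip.get_state();print(s)
E
```

```text
pics
scene {'fx': 386.07635851620864, 'fy': 386.07635851620864, 'cx': 318.615009393066, 'cy': 191.39859492502572, 'dist': array([0.01326395, 0.        , 0.        , 0.        , 0.        ]), 'rvec': array([ 0.96604718,  2.60240777, -0.91047771]), 'tvec': array([ 419.51647613, -183.02116406, 1486.81249559])}
top {'fx': 408.2048770096859, 'fy': 408.2048770096859, 'cx': 315.6961115671985, 'cy': 197.85902356343007, 'dist': array([-0.0230598,  0.       ,  0.       ,  0.       ,  0.       ]), 'rvec': array([ 2.13274456, -2.15700293,  0.17338442]), 'tvec': array([  31.03756721,  575.90796064, 1045.02514844])}
{'time': 0.1, 'joints': array([-1.42641793e+00,  2.77089708e-01, -2.77176743e-02,  1.26798720e+00,
        1.21820520e-05,  1.46741123e+00]), 'qvel': array([-0.00012903, -0.00073881,  0.00401945, -0.00079846,  0.00097801,
       -0.00091394]), 'effort': array([ 2.64797472e-04, -4.46708715e+01,  2.96128052e+01,  8.50617100e-03,
       -9.42114389e-05,  2.26431620e-07]), 'tool_pos': array([ 153.17939264, -605.25334325,  241.26341009]), 'eef_rot': array([[ 9.69463352e-01,  2.45236077e-01, -2.75447935e-04],
       [ 2.45236134e-01, -9.69461356e-01,  1.97921463e-03],
       [ 2.18338703e-04, -1.98632584e-03, -9.99998003e-01]]), 'contact_force': array([ 0.5950937 ,  0.35078592, -0.10774104]), 'torque': array([-0.02591774,  0.0050452 , -0.02736657]), 'grasp_force': 0.0, 'finger_gap': 1.0031082417570694}
```

View pics/scene0.png

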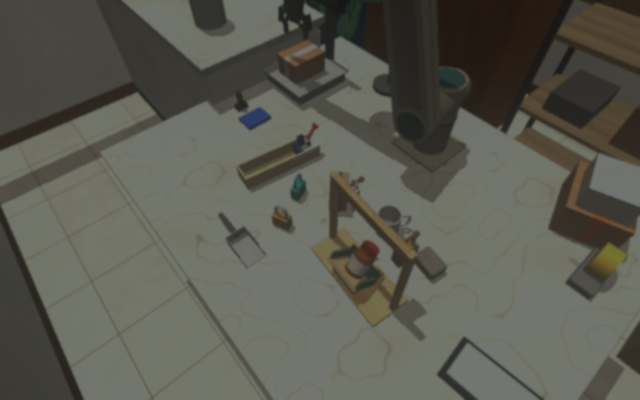

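View pics/top0.png

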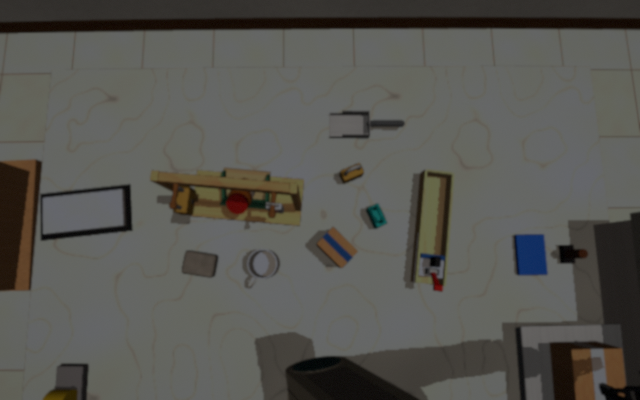

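The scene view shows the jar in the rack (~(365,258)), the carton on the robot's side, the brass padlock at (282,216) with a turquoise decoy at (298,186), and the tray at (280,160). In the top view, the padlock is at (350,173), carton (336,247), jar lid (237,203) and tray (432,225) with its fence at the bottom. I'll enlarge it next.

```bash
cat > h.py <<'E'
import numpy as np,cv2,pickle
from cell import manip
def cam(c):
    K=np.array([[c["fx"],0,c["cx"]],[0,c["fy"],c["cy"]],[0,0,1.]]);R=cv2.Rodrigues(np.array(c["rvec"]))[0]
    return K,np.array(c["dist"]),R,np.array(c["tvec"])
def ray(c,uv):
    K,d,R,t=cam(c);p=cv2.undistortPoints(np.array(uv,float).reshape(-1,1,2),K,d).reshape(-1,2)
    return -R.T@t,np.c_[p,np.ones(len(p))]@R
def plane(c,uv,z):
    o,d=ray(c,uv);return o+d*((z-o[2])/d[:,2])[:,None]
def proj(c,P):
    K,d,R,t=cam(c);return cv2.projectPoints(np.array(P,float).reshape(-1,3),np.array(c["rvec"]),t,K,d)[0].reshape(-1,2)
def tri(c1,u1,c2,u2):
    o1,d1=ray(c1,u1);o2,d2=ray(c2,u2);A=np.c_[d1[0],-d2[0]];s=np.linalg.lstsq(A,o2-o1,rcond=None)[0]
    a=o1+s[0]*d1[0];b=o2+s[1]*d2[0];return (a+b)/2,np.linalg.norm(a-b)
def crop(c,x,y,w,h,f,name,gain=1.8):
    im=np.clip(c["pixels"][y:y+h,x:x+w].astype(float)*gain,0,255).astype(np.uint8)
    cv2.imwrite(name,cv2.resize(im,None,fx=f,fy=f,interpolation=cv2.INTER_CUBIC)[:,:,::-1])
E
python3 - <<'E'
from h import *
d=pickle.load(open("cap0.pkl","rb"))
crop(d["top"],145,110,315,190,2.5,"pics/t1.png",2.2)
crop(d["scene"],210,110,240,215,2.7,"pics/s1.png",2.2)
for n in d:
    c=d[n];hsv=cv2.cvtColor(c["pixels"],cv2.COLOR_RGB2HSV)
    for nm,lo,hi in(("red",(172,120,50),(180,255,255)),("red2",(0,150,50),(6,255,255)),("blue",(105,110,30),(130,255,255)),("turq",(78,100,30),(98,255,255)),("brown",(7,100,50),(22,255,255))):
        k,l,s,ce=cv2.connectedComponentsWithStats(cv2.inRange(hsv,lo,hi))
        print(n,nm,[(s[i][:5].tolist(),ce[i].round(1).tolist()) for i in range(1,k) if s[i][4]>14])
print([ (z,plane(d["top"],[[237,203],[336,247],[350,173],[375,216],[432,225]],z).round(0).tolist()) for z in(0,100)])
E
```

```text
scene red []
scene red2 []
scene blue [([240, 108, 29, 20, 298], [254.3, 117.4])]
scene turq [([296, 179, 8, 10, 48], [298.5, 183.1])]
scene brown [([557, 2, 83, 65, 2920], [606.5, 31.8]), ([278, 40, 33, 18, 173], [293.6, 48.6]), ([290, 48, 33, 19, 209], [306.2, 57.1]), ([545, 80, 11, 10, 37], [550.2, 84.6]), ([535, 88, 7, 8, 28], [537.4, 91.4]), ([566, 160, 68, 82, 1025], [588.6, 208.2]), ([335, 174, 83, 80, 673], [379.9, 219.8]), ([355, 200, 11, 11, 19], [360.4, 205.4]), ([273, 211, 15, 11, 82], [280.0, 216.3]), ([334, 239, 10, 7, 24], [338.9, 242.2]), ([355, 247, 18, 17, 185], [362.9, 255.7]), ([588, 253, 27, 24, 221], [600.0, 266.0]), ([345, 267, 9, 10, 26], [348.8, 271.8]), ([357, 274, 35, 27, 293], [374.3, 290.3])]
top red []
top red2 [([226, 195, 22, 19, 274], [236.6, 204.6]), ([432, 274, 10, 17, 90], [436.3, 283.0])]
top blue [([324, 234, 27, 27, 171], [337.0, 247.0]), ([515, 235, 32, 40, 1157], [530.3, 254.4]), ([421, 254, 24, 6, 60], [432.2, 256.2])]
top turq [([367, 204, 19, 23, 250], [376.6, 215.3])]
top brown [([0, 160, 37, 130, 1640], [25.3, 225.8]), ([154, 169, 147, 54, 3216], [225.4, 191.9]), ([341, 168, 22, 13, 167], [351.4, 173.9]), ([434, 176, 13, 78, 484], [440.1, 215.8]), ([283, 198, 17, 17, 135], [290.1, 207.6]), ([329, 228, 28, 27, 227], [342.1, 241.1]), ([317, 239, 29, 28, 292], [330.7, 252.9]), ([571, 348, 23, 52, 958], [582.3, 373.9]), ([604, 348, 22, 41, 731], [614.8, 367.5]), ([43, 391, 11, 9, 23], [47.4, 395.1]), ([55, 392, 12, 8, 31], [60.6, 394.5]), ([618, 393, 7, 4, 20], [621.3, 394.2])]
[(0, [[571.0, 242.0, 0.0], [447.0, -30.0, 0.0], [653.0, -73.0, 0.0], [531.0, -139.0, 0.0], [504.0, -296.0, 0.0]]), (100, [[557.0, 224.0, 100.0], [443.0, -24.0, 100.0], [631.0, -63.0, 100.0], [520.0, -124.0, 100.0], [495.0, -267.0, 100.0]])]
```

View pics/t1.png

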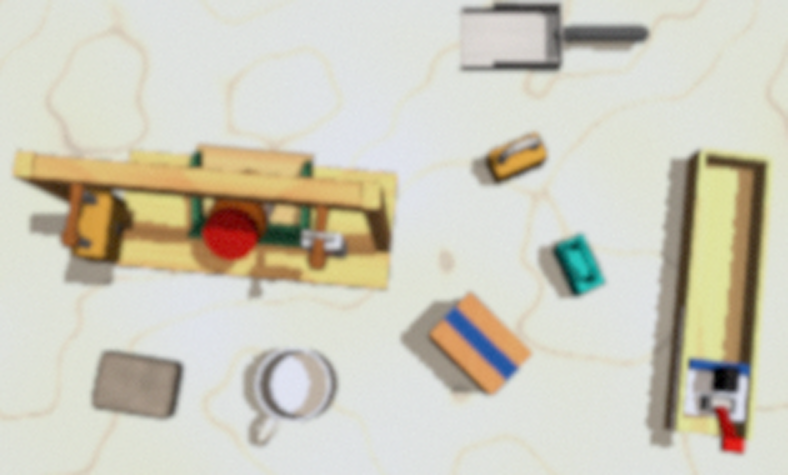

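View pics/s1.png

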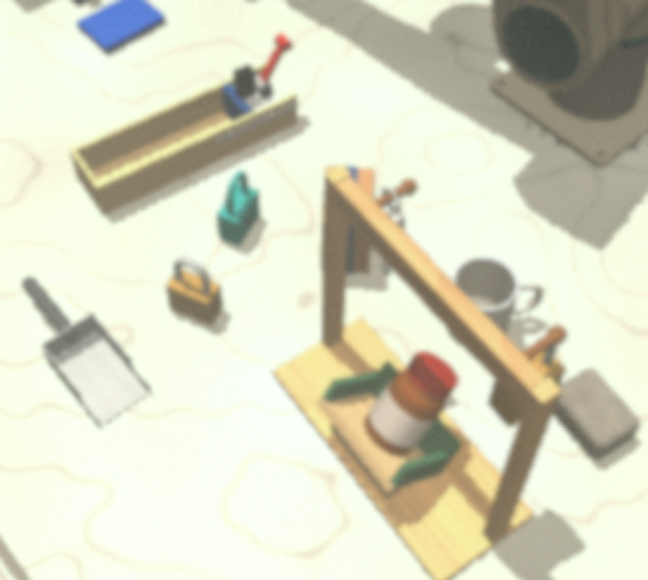

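The enlarged views show that the rack front, where the jar leans out, faces the robot. In the top crop the carton corners are about (470,292), (532,352), (492,395) and (430,335). The fence is at the robot end of the tray, and its red lever points towards the robot. I'll extract features next.

```bash
python3 - <<'E'
from h import *
d=pickle.load(open("cap0.pkl","rb"));t=d["top"];s=d["scene"]
ht=cv2.cvtColor(t["pixels"],cv2.COLOR_RGB2HSV);hs=cv2.cvtColor(s["pixels"],cv2.COLOR_RGB2HSV)
def m(h,lo,hi,roi):
    k=cv2.inRange(h,lo,hi);o=np.zeros_like(k);x,y,w,g=roi;o[y:y+g,x:x+w]=k[y:y+g,x:x+w];return o
# carton top
k=m(ht,(5,90,60),(130,255,255),(310,220,55,55));k=cv2.morphologyEx(k,cv2.MORPH_CLOSE,np.ones((3,3)))
q=cv2.boxPoints(cv2.minAreaRect(cv2.findNonZero(k)));P=plane(t,q,100);print("carton px",q.round(1).tolist(),P[:,:2].round(1).tolist(),np.linalg.norm(np.diff(P[:3],axis=0),axis=1),P.mean(0))
b=m(ht,(105,110,30),(130,255,255),(310,220,55,55));B=plane(t,cv2.findNonZero(b),100)[:,:2];v=cv2.fitLine(B.astype(np.float32),cv2.DIST_L2,0,.01,.01).ravel();print("band dir",np.degrees(np.arctan2(v[1],v[0])),B.mean(0))
# padlock
k=m(ht,(8,90,40),(30,255,255),(335,160,35,28));q=cv2.boxPoints(cv2.minAreaRect(cv2.findNonZero(k)))
P=plane(t,q,52);print("padlock",q.tolist(),P.round(1)[:,:2].tolist(),np.linalg.norm(np.diff(P[:3],axis=0),axis=1),P.mean(0))
# jar lid
lt=m(ht,(0,150,50),(6,255,255),(215,185,45,40));ls=cv2.bitwise_or(m(hs,(0,110,40),(9,255,255),(350,235,40,30)),m(hs,(170,110,40),(180,255,255),(350,235,40,30)))
c=[np.argwhere(x)[:,::-1].mean(0) for x in(lt,ls)];print("lid",c,(lt>0).sum(),(ls>0).sum(),tri(t,c[0],s,c[1]))
# lever tip
lt=m(ht,(0,130,50),(8,255,255),(425,265,25,30));
print("lever",np.argwhere(lt)[:,::-1].min(0),np.argwhere(lt)[:,::-1].max(0))
def cr(c,x,y,w,h,f): return cv2.resize(np.clip(c["pixels"][y:y+h,x:x+w]*2.2,0,255).astype(np.uint8),(int(w*f),int(h*f)),interpolation=cv2.INTER_CUBIC)
I=np.zeros((600,800,3),np.uint8)
def put(a,x,y): I[y:y+a.shape[0],x:x+a.shape[1]]=a
put(cr(t,405,165,55,130,4.6),0,0);put(cr(t,335,160,34,28,8),260,0);put(cr(s,230,110,100,80,5),260,230-0);
put(cr(s,268,198,30,34,7),540,0)
cv2.imwrite("pics/c1.png",I[:,:,::-1])
E
```

```text
carton px [[315.5, 243.5], [332.5, 226.5], [357.0, 251.0], [340.0, 268.0]] [[452.7, 26.8], [494.6, -16.2], [432.9, -76.0], [391.8, -32.9]] [60.06288635 85.84872409] [443.0019174  -24.56757688 100.        ]
band dir 44.292633 [443.45212426 -26.45606551]
padlock [[338.89996337890625, 170.69998168945312], [360.199951171875, 163.5999755859375], [364.0999755859375, 175.29998779296875], [342.79998779296875, 182.39999389648438]] [[648.0, -38.4], [666.9, -96.1], [634.7, -105.6], [616.0, -48.2]] [60.7089977  33.57522986] [641.3783456  -72.08728192  52.        ]
lid [array([236.57454545, 204.51636364]), array([369.29518072, 248.46987952])] 275 166 (array([551.65082034, 220.18101216, 116.7145554 ]), np.float64(3.890482572286347))
lever [431 273] [442 290]Traceback (most recent call last):
  File "<stdin>", line 22, in <module>
  File "<stdin>", line 21, in put
ValueError: could not broadcast input array from shape (400,500,3) into shape (370,500,3)
```

```bash
python3 - <<'E'
from h import *
d=pickle.load(open("cap0.pkl","rb"));t=d["top"];s=d["scene"]
def cr(c,x,y,w,h,f): return cv2.resize(np.clip(c["pixels"][y:y+h,x:x+w]*2.2,0,255).astype(np.uint8),(int(w*f),int(h*f)),interpolation=cv2.INTER_CUBIC)
I=np.zeros((600,800,3),np.uint8)
def put(a,x,y): I[y:y+a.shape[0],x:x+a.shape[1]]=a
put(cr(t,405,165,55,130,4.6),0,0);put(cr(s,230,115,100,74,5),260,230)
put(cr(t,145,162,165,65,3.2),260,0)
cv2.imwrite("pics/c1.png",I[:,:,::-1])
E
```

```text
(no output)
```

View pics/c1.png

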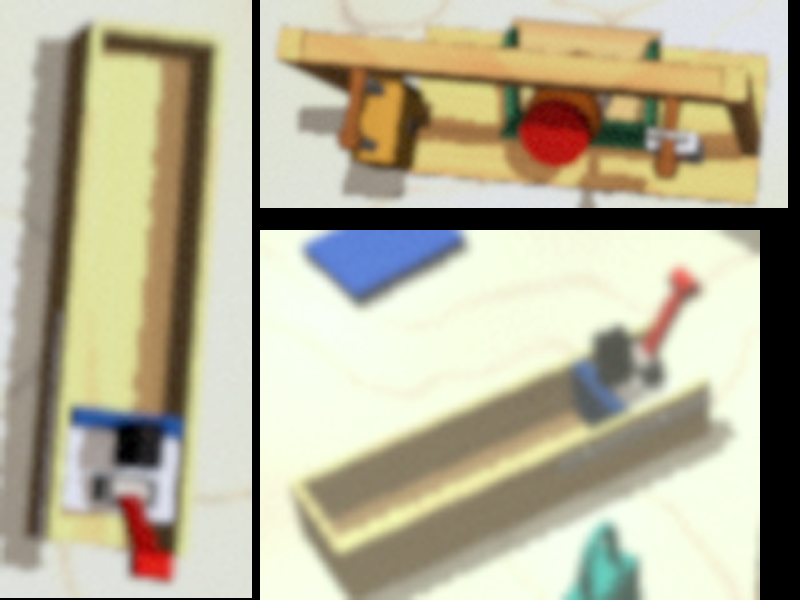

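The composite shows the tray rim corners at crop (88,24), (222,38), (183,550) and (48,540). In the lower panel the same rim has corners at (293,485), (343,553) and (708,383). The rail runs from (280,40) to (748,85) in the rack panel. The lever is up, and the fence face is near row 410.

```bash
python3 - <<'E'
from h import *
d=pickle.load(open("cap0.pkl","rb"));t=d["top"];s=d["scene"]
A=np.array([[88,24],[222,38],[183,550],[48,540]])/4.6+[405,165]
P=plane(t,A,56);print("rim top",P[:,:2].round(1).tolist(),P.mean(0),np.linalg.norm(np.diff(P,axis=0),axis=1))
B=np.array([[293,485],[343,553],[708,383]])
B=(B-[260,230])/5+[230,115];Q=plane(s,B,56);print("rim scene",Q[:,:2].round(1).tolist())
v=P[0]+P[1]-P[2]-P[3];print("yaw",np.degrees(np.arctan2(v[1],v[0])))
F=plane(t,np.array([[74,408],[182,420]])/4.6+[405,165],56);print("fence face top",F)
# tip of lever
print("tip",plane(t,[[438.5,286]],115), "grip", plane(t,np.array([[139,425]])/4.6+[405,165],102))
R=np.array([[280,28],[305,60],[748,66],[748,100],[727,95]])/3.2+[145,162]
R=(np.array([[280,28],[280,60],[748,66],[748,100]])-[260,0])/3.2+[145,162]
Z=plane(t,R,310);print("rail top",Z[:,:2].round(1).tolist(),Z.mean(0));w=(Z[2]+Z[3]-Z[0]-Z[1]);print(np.linalg.norm(w)/2,np.degrees(np.arctan2(w[1],w[0])))
R=(np.array([[755,205]])-[260,0])/3.2+[145,162];print("base front right",plane(t,R,10))
# rail in scene view: crop s1 ends (340,170),(552,395) scale 2.7 offset 210,110
print("rail scene",plane(s,np.array([[340,170],[550,393]])/2.7+[210,110],310))
E
```

```text
rim top [[646.1, -266.5], [637.1, -344.5], [345.4, -304.3], [352.0, -228.8]] [ 495.1767909  -286.05357323   56.        ] [ 78.52164293 294.40506281  75.77475123]
rim scene [[639.7, -337.3], [648.3, -262.5], [355.9, -223.1]]
yaw -7.57535225653277
fence face top [[ 424.89122577 -247.0261893    56.        ]
 [ 417.35436881 -307.91601848   56.        ]]
tip [[ 345.80317823 -270.06228262  115.        ]] grip [[ 414.66428969 -269.66464185  102.        ]]
rail top [[594.4, 360.4], [573.7, 359.4], [566.6, 63.2], [544.8, 63.3]] [569.89122368 211.57817392 310.        ]
298.00832168761275 -95.45804264256408
base front right [[504.26471301  68.75403846  10.        ]]
rail scene [[553.44924498  74.0201411  310.        ]
 [585.65737718 360.89420416 310.        ]]
```

```bash
r='x'; python3 -m handwheel '[[4.1,4.5,0,0,0,0,1],[4.1,4.5,0,0,0,0,1],[4.1,4.5,0,0,0,0,1],[4.1,4.5,0,0,0,0,1],[4.1,4.5,0,0,0,0,1]]' 40
python3 -m handwheel '[[4.1,4.5,0,0,0,0.07,1],[4.1,4.5,0,0,0,0.07,1],[4.1,4.5,0,0,0,0.07,1],[4.1,4.5,0,0,0,0.07,1],[4.1,4.5,0,0,0,0.07,1]]'
python3 -m handwheel '[[4.1,4.5,0,0,0,0,1],[4.1,4.5,0,0,0,0,1],[4.1,4.5,0,0,0,0,1],[4.1,4.5,0,0,0,0,1],[4.1,4.5,0,0,0,0,1]]'
```

```text
time: 0.52
tool_pos: [278.3, -466.5, 241.6]
eef_rot: [[0.969, 0.248, 0.0], [0.248, -0.969, 0.004], [0.001, -0.003, -1.0]]
contact_force: [0.3, 0.8, 0.3]
finger_gap: 0.996
grasp_force: 0.0
time: 0.93
tool_pos: [401.3, -331.9, 241.9]
eef_rot: [[0.949, 0.316, 0.0], [0.316, -0.949, 0.002], [0.001, -0.002, -1.0]]
contact_force: [-0.1, 0.0, 0.8]
finger_gap: 0.998
grasp_force: 0.0
time: 1.35
tool_pos: [524.6, -197.1, 241.9]
eef_rot: [[0.949, 0.316, 0.001], [0.316, -0.949, 0.002], [0.001, -0.001, -1.0]]
contact_force: [-0.5, -0.7, -0.2]
finger_gap: 1.001
grasp_force: 0.0
```

```bash
python3 -m handwheel '[[1.3,1.4,0,0,0,0,1],[2.6,2.8,0,0,0,0,1],[3.96,4.3,0,0,0,0,1],[3.96,4.3,-1.2,0,0,0,1],[3.96,4.3,-2.4,0,0,0,1]]'
python3 -m handwheel '[[0,0,-0.9,0,0,0,1],[0,0,-1.8,0,0,0,1],[0,0,-2.5,0,0,0,1],[0,0,-3,0,0,0,1],[0,0,-3.27,0,0,0,1]]'
python3 -m handwheel '[[0,0,0,0,0,0,0.2],[0,0,0,0,0,0,-0.2],[0,0,0,0,0,0,-1],[0,0,0,0,0,0,-1],[0,0,0,0,0,0,-1]]' 40
```

```text
time: 1.77
tool_pos: [646.0, -71.3, 182.9]
eef_rot: [[0.949, 0.316, 0.013], [0.316, -0.949, -0.001], [0.012, 0.005, -1.0]]
contact_force: [1.0, 0.0, -0.4]
finger_gap: 1.002
grasp_force: 0.0
time: 2.18
tool_pos: [636.7, -73.4, 77.1]
eef_rot: [[0.95, 0.313, -0.006], [0.313, -0.95, 0.001], [-0.005, -0.003, -1.0]]
contact_force: [0.0, -0.1, -0.4]
finger_gap: 1.001
grasp_force: 0.0
time: 2.6
tool_pos: [640.6, -74.7, 82.7]
eef_rot: [[0.95, 0.312, 0.003], [0.312, -0.95, -0.001], [0.003, 0.002, -1.0]]
contact_force: [-0.4, -1.7, 4.1]
finger_gap: 0.517
grasp_force: 40.3
```

```bash
python3 -m handwheel '[[0,0,0,0,0,0,0.6],[0,0,0,0,0,0,0.6],[0,0,-0.15,0,0,0,0.6],[0,0,-0.3,0,0,0,0.6],[0,0,-0.3,0,0,0,0.6]]'
python3 -m handwheel '[[0,0,0,0,0,0,-1],[0,0,0,0,0,0,-1],[0,0,0,0,0,0,-1],[0,0,0,0,0,0,-1],[0,0,0,0,0,0,-1]]' 50
```

```text
time: 3.02
tool_pos: [638.0, -73.7, 70.1]
eef_rot: [[0.95, 0.313, -0.002], [0.313, -0.95, 0.001], [-0.002, -0.001, -1.0]]
contact_force: [-0.1, -0.9, -0.3]
finger_gap: 0.8
grasp_force: 0.0
time: 3.43
tool_pos: [639.4, -74.6, 71.9]
eef_rot: [[0.95, 0.312, 0.0], [0.312, -0.95, -0.001], [0.0, 0.001, -1.0]]
contact_force: [0.5, -2.3, 0.3]
finger_gap: 0.52
grasp_force: 50.9
```

```bash
python3 -m handwheel '[[0,0,0.6,0,0,0,-1],[0,0,1.8,0,0,0,-1],[0,0,3,0,0,0,-1],[-0.1,-1.2,3.3,0,0,-0.1,-1],[-0.2,-2.4,3.3,0,0,-0.2,-1]]'
python3 -m handwheel '[[-0.12,-1.2,0,0,0,-0.12,-1],[-0.25,-2.4,0,0,0,-0.249,-1],[-0.35,-3.6,0,0,0,-0.249,-1],[-0.5,-4.7,0,0,0,-0.249,-1],[-0.56,-5.09,0,0,0,-0.249,-1]]'
python3 -m handwheel '[[0,0,0,0,0,0,-1],[0,0,0,0,0,0,-1],[0,0,0,0,0,0,-1],[0,0,0,0,0,0,-1],[0,0,0,0,0,0,-1]]'
python3 - <<'E'
from h import *
d={n:manip.capture(n) for n in("top","scene")};pickle.dump(d,open("cap1.pkl","wb"))
I=np.zeros((600,800,3),np.uint8)
def cr(c,x,y,w,h,f): return cv2.resize(np.clip(c["pixels"][y:y+h,x:x+w]*2.2,0,255).astype(np.uint8),(int(w*f),int(h*f)),interpolation=cv2.INTER_CUBIC)
a=cr(d["top"],400,160,60,130,4.6);b=cr(d["scene"],225,120,80,70,6)
I[:a.shape[0],:a.shape[1]]=a;I[:b.shape[0],290:290+b.shape[1]]=b
cv2.imwrite("pics/c2.png",I[:,:,::-1])
E
```

```text
time: 3.85
tool_pos: [635.6, -145.1, 174.5]
eef_rot: [[0.993, 0.117, 0.007], [0.117, -0.993, -0.001], [0.007, 0.001, -1.0]]
contact_force: [1.2, -1.0, -5.0]
finger_gap: 0.519
grasp_force: 52.6
time: 4.27
tool_pos: [614.8, -302.8, 168.8]
eef_rot: [[0.991, -0.135, -0.002], [-0.135, -0.991, -0.001], [-0.002, 0.001, -1.0]]
contact_force: [-0.6, 0.7, -3.9]
finger_gap: 0.518
grasp_force: 52.7
time: 4.68
tool_pos: [616.4, -297.0, 170.3]
eef_rot: [[0.992, -0.129, -0.001], [-0.129, -0.992, 0.001], [-0.001, -0.001, -1.0]]
contact_force: [0.6, -0.0, -4.6]
finger_gap: 0.521
grasp_force: 52.7
```

View pics/c2.png

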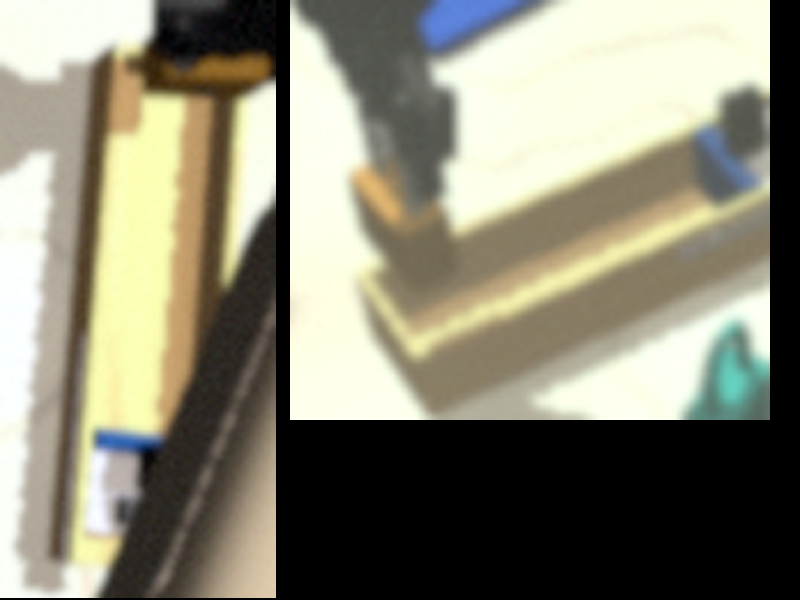

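The padlock hangs upright over the end of the channel, with its body-top corners in the right panel at about (352,172) and (443,213). The tray rim corners there are at (365,280) and (415,352). Next I'll compare with where the tool says it is.

```bash
python3 - <<'E'
from h import *
d=pickle.load(open("cap1.pkl","rb"));s=d["scene"];t=d["top"]
T=np.array([616.4,-297.4,0]);u=np.array([.9914,-.131,0]);v=np.array([.131,.9914,0]);z=150.
for a,b in((16,30),(16,-30),(-16,30),(-16,-30)):
    p=T+u*(a+2.7)+v*b+[0,0,z];q=proj(s,p)[0];r=proj(t,p)[0];print(a,b,((q-[225,120])*6+[290,0]).round(),((r-[400,160])*4.6).round())
# predicted rim corners for tray estimate
C=np.array([496.6,-283.4,56])
for a,b in((151,39.5),(151,-39.5),(-150,39.5)):
    p=C+u*a+v*b;q=proj(s,p)[0];r=proj(t,p)[0];print("rim",a,b,((q-[225,120])*6+[290,0]).round(),((r-[400,160])*4.6).round())
E
```

```text
16 30 [399. 228.] [166.  21.]
16 -30 [351. 161.] [278.  35.]
-16 30 [452. 204.] [161.  80.]
-16 -30 [403. 138.] [274.  93.]
rim 151 39.5 [413. 359.] [106.  38.]
rim 151 -39.5 [353. 272.] [241.  54.]
rim -150 39.5 [859. 150.] [ 63. 561.]
```

```bash
python3 - <<'E'
from h import *
d=pickle.load(open("cap0.pkl","rb"));t=d["top"]
g=cv2.GaussianBlur(t["pixels"].astype(float).sum(2),(1,3),0)
u=np.array([.9914,-.131,0]);v=np.array([.131,.9914,0]);C=np.array([496.6,-283.4,56])
def edge(b,sgn,arr):
    out=[]
    for a in np.arange(-60,130,5):
        n=np.arange(b-9,b+9.1,.5);P=C+u*a+n[:,None]*v;q=proj(t,P).astype(np.float32)
        pr=cv2.remap(g.astype(np.float32),q[:,0:1],q[:,1:2],cv2.INTER_LINEAR).ravel()
        gr=np.gradient(pr)*sgn;i=gr[2:-2].argmax()+2;out.append((a,n[i]))
    o=np.array(out);p=np.polyfit(o[:,0],o[:,1],1)
    for _ in range(3):
        r=abs(np.polyval(p,o[:,0])-o[:,1]);k=r<2;p=np.polyfit(o[k,0],o[k,1],1)
    print(b,"offset at a=0",p[1].round(2),"slope deg",np.degrees(p[0]).round(2),k.sum(),"/",len(k))
edge(39.5,-1,g);edge(-33.5,1,g);edge(-33.5,-1,g)
# end wall inner edge: rim->shadow along a=145
for b in(-20,-10,0,10,20):
    n=np.arange(136,158,.5);P=C+u*n[:,None]+b*v;q=proj(t,P).astype(np.float32);pr=cv2.remap(g.astype(np.float32),q[:,0:1],q[:,1:2],1).ravel();print(b,n[np.gradient(pr).argmax()],n[np.gradient(pr).argmin()])
d=pickle.load(open("cap1.pkl","rb"));t=d["top"];h=cv2.cvtColor(t["pixels"],cv2.COLOR_RGB2HSV)
k=cv2.inRange(h[165:185,425:470],(8,90,20),(24,255,255));ys,xs=np.nonzero(k)
for y in range(0,20,2):print(y+165,''.join('#' if c else '.' for c in k[y]))
T=np.array([616.4,-297.4,0])
for z in(98,150):
  for b in(30,-30):print(z,b,proj(t,T+u*(-13.3)+v*b+[0,0,z]).round(1))
E
```

```text
39.5 offset at a=0 36.34 slope deg -0.13 38 / 38
-33.5 offset at a=0 -25.61 slope deg -0.03 38 / 38
-33.5 offset at a=0 -36.51 slope deg -0.09 37 / 38
-20 144.0 136.5
-10 142.5 136.0
0 143.5 136.5
10 143.5 136.0
20 144.0 136.5
165 .............................................
167 .............................................
169 .............................................
171 ......###............#.....######............
173 #############....#################...........
175 ###################################..........
177 ################################.............
179 #############################................
181 ######.........###########...................
183 ######.........###########...................
98 30 [[429.1 181.5]]
98 -30 [[452.4 184.3]]
150 30 [[435.1 177.4]]
150 -30 [[459.5 180.3]]
```

```bash
python3 - <<'E'
from h import *
d=pickle.load(open("cap0.pkl","rb"));s=d["scene"]
g=s["pixels"].astype(np.float32).sum(2)
u=np.array([.9914,-.131,0]);v=np.array([.131,.9914,0]);C=np.array([496.6,-283.4,56])
A=np.arange(-55,125,4.)
def prof(b0,name):
    n=np.arange(b0-14,b0+14.1,1);acc=0
    for a in A:
        q=proj(s,C+u*a+n[:,None]*v).astype(np.float32);acc=acc+cv2.remap(g,q[:,0:1],q[:,1:2],1).ravel()
    print(name,list(zip(n.tolist(),(acc/len(A)).round().astype(int).tolist())))
prof(36.5,"near +y rim");prof(-36.5,"far rim")
n=np.arange(132,162,1.);acc=0
for b in np.arange(-25,26,5):
    q=proj(s,C+u*n[:,None]+b*v).astype(np.float32);acc=acc+cv2.remap(g,q[:,0:1],q[:,1:2],1).ravel()
print("end",list(zip(n.tolist(),(acc/11).round().astype(int).tolist())))
E
```

```text
near +y rim [(22.5, 252), (23.5, 259), (24.5, 266), (25.5, 272), (26.5, 277), (27.5, 281), (28.5, 284), (29.5, 285), (30.5, 285), (31.5, 283), (32.5, 279), (33.5, 273), (34.5, 265), (35.5, 257), (36.5, 247), (37.5, 236), (38.5, 225), (39.5, 215), (40.5, 205), (41.5, 196), (42.5, 188), (43.5, 182), (44.5, 177), (45.5, 174), (46.5, 171), (47.5, 170), (48.5, 169), (49.5, 168), (50.5, 167)]
far rim [(-50.5, 333), (-49.5, 332), (-48.5, 331), (-47.5, 329), (-46.5, 327), (-45.5, 325), (-44.5, 321), (-43.5, 317), (-42.5, 311), (-41.5, 305), (-40.5, 297), (-39.5, 288), (-38.5, 278), (-37.5, 267), (-36.5, 256), (-35.5, 244), (-34.5, 232), (-33.5, 221), (-32.5, 210), (-31.5, 200), (-30.5, 191), (-29.5, 184), (-28.5, 178), (-27.5, 173), (-26.5, 169), (-25.5, 167), (-24.5, 166), (-23.5, 165), (-22.5, 164)]
end [(132.0, 194), (133.0, 194), (134.0, 194), (135.0, 195), (136.0, 195), (137.0, 197), (138.0, 199), (139.0, 203), (140.0, 208), (141.0, 215), (142.0, 224), (143.0, 232), (144.0, 242), (145.0, 249), (146.0, 255), (147.0, 258), (148.0, 257), (149.0, 253), (150.0, 246), (151.0, 236), (152.0, 226), (153.0, 217), (154.0, 211), (155.0, 208), (156.0, 208), (157.0, 212), (158.0, 221), (159.0, 232), (160.0, 244), (161.0, 258)]
```

```bash
python3 -m handwheel '[[-0.1,-0.13,0,0,0,0,-1],[-0.1,-0.13,-0.6,0,0,0,-1],[-0.1,-0.13,-1.2,0,0,0,-1],[-0.1,-0.13,-1.2,0,0,0,-1],[-0.1,-0.13,-1.2,0,0,0,-1]]'
python3 -m handwheel '[[0,0,-0.3,0,0,0,-1],[0,0,-0.6,0,0,0,-1],[0,0,-0.9,0,0,0,-1],[0,0,-1.1,0,0,0,-1],[0,0,-1.2,0,0,0,-1]]'
```

```text
time: 5.2
tool_pos: [611.9, -301.8, 133.2]
eef_rot: [[0.991, -0.131, -0.003], [-0.131, -0.991, 0.002], [-0.004, -0.002, -1.0]]
contact_force: [-0.8, 0.4, -5.0]
finger_gap: 0.519
grasp_force: 52.6
time: 5.62
tool_pos: [622.8, -301.3, 120.7]
eef_rot: [[0.992, -0.127, 0.025], [-0.127, -0.992, 0.0], [0.024, -0.003, -1.0]]
contact_force: [-16.5, 26.7, 81.2]
finger_gap: 0.521
grasp_force: 82.9
```

```bash
python3 - <<'E'
from h import *
s=manip.get_state();print(s["torque"],s["contact_force"],s["tool_pos"])
E
python3 -m handwheel '[[0,0,0.6,0,0,0,-1],[0,0,1.2,0,0,0,-1],[0,0,1.2,0,0,0,-1],[0,0,1.2,0,0,0,-1],[0,0,1.2,0,0,0,-1]]'
python3 - <<'E'
from h import *
d={n:manip.capture(n) for n in("top","scene")};pickle.dump(d,open("cap2.pkl","wb"))
s=manip.get_state();print(s["tool_pos"],s["contact_force"],s["torque"])
I=np.zeros((600,800,3),np.uint8)
def cr(c,x,y,w,h,f): return cv2.resize(np.clip(c["pixels"][y:y+h,x:x+w]*2.2,0,255).astype(np.uint8),(int(w*f),int(h*f)),interpolation=cv2.INTER_CUBIC)
a=cr(d["top"],415,145,55,60,6);b=cr(d["scene"],225,120,45,60,10)
I[:a.shape[0],:a.shape[1]]=a;I[:b.shape[0],340:340+b.shape[1]]=b
cv2.imwrite("pics/c3.png",I[:,:,::-1])
E
```

```text
[5.15191301 3.02476872 0.0666036 ] [-16.53041251  26.74855634  81.17499144] [ 622.77689051 -301.25481272  120.68456679]
time: 6.03
tool_pos: [612.9, -302.5, 133.4]
eef_rot: [[0.991, -0.131, -0.001], [-0.131, -0.991, 0.001], [-0.001, -0.001, -1.0]]
contact_force: [-0.6, -0.7, -5.8]
finger_gap: 0.523
grasp_force: 69.8
[ 612.0527276  -302.04707153  132.06812506] [ 0.09908184 -0.80507137 -4.43793122] [ 0.05062423  0.02109364 -0.0460309 ]
```

View pics/c3.png

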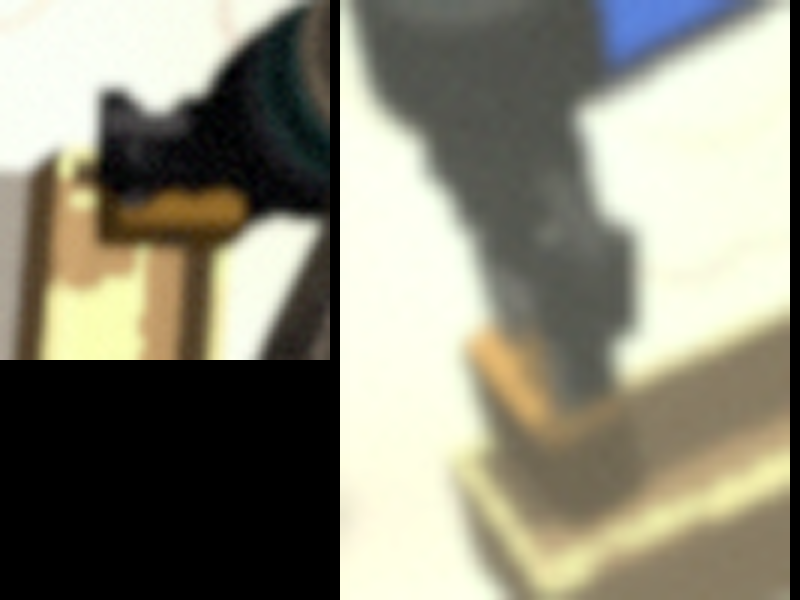

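The picture shows the padlock still held upright. In the scene panel its top corners are at about (468,338), (545,440) and (625,410), and in the top panel its top-face edge runs from (108,222) to (245,222). I'll triangulate these against the pose.

```bash
python3 - <<'E'
from h import *
d=pickle.load(open("cap2.pkl","rb"));s=d["scene"];t=d["top"]
S=lambda x,y:np.array([225+(x-340)/10,120+y/10.]);Tp=lambda x,y:np.array([415+x/6,145+y/6.])
u=np.array([.9914,-.131,0]);v=np.array([.131,.9914,0]);T=np.array([612.3,-302,132-72+52.])
C=np.array([495.4,-285.6,56])
print("tri -x+y",tri(t,Tp(108,222),s,S(625,410)))
for a,b in((18.7,-30),(18.7,30),(-13.3,30),(-13.3,-30)):
    p=T+u*a+v*b;print(a,b,p.round(1),((proj(s,p)[0]-[225,120])*10+[340,0]).round(),((proj(t,p)[0]-[415,145])*6).round())
for n,x,y in(("+x-y",468,338),("+x+y",545,440),("-x+y",625,410)):
    P=plane(s,[S(x,y)],112)[0];r=P-C;print("scene",n,P.round(1),"tray",(r@u).round(1),(r@v).round(1))
for n,x,y in(("-x+y",108,222),("-x-y",245,225),("+x+y",103,190)):
    P=plane(t,[Tp(x,y)],112)[0];r=P-C;print("top",n,P.round(1),"tray",(r@u).round(1),(r@v).round(1))
for c,nm in((t,"top"),(s,"scene")):
    h=cv2.cvtColor(c["pixels"],cv2.COLOR_RGB2HSV)
    x,y,w,g=(428,168,36,22) if nm=="top" else (232,150,28,20)
    for r in range(y,y+g):print(r,' '.join('%3d'%q for q in c["pixels"][r,x:x+w,0])) if nm=="top" else 0
E
```

```text
tri -x+y (array([ 603.79855325, -272.76065785,  108.58741433]), np.float64(0.23292556772725964))
18.7 -30 [ 626.9 -334.2  112. ] [464. 336.] [252. 165.]
18.7 30 [ 634.8 -274.7  112. ] [543. 445.] [111. 148.]
-13.3 30 [ 603.  -270.5  112. ] [630. 406.] [105. 222.]
-13.3 -30 [ 595.2 -330.   112. ] [549. 298.] [247. 239.]
scene +x-y [ 626.5 -332.3  112. ] tray 136.1 -29.1
scene +x+y [ 633.  -276.1  112. ] tray 135.2 27.4
scene -x+y [ 605.3 -269.9  112. ] tray 106.9 29.9
top -x+y [ 603.1 -271.6  112. ] tray 104.9 27.9
top -x-y [ 601.2 -329.6  112. ] tray 110.7 -29.8
top +x+y [ 616.8 -270.3  112. ] tray 118.4 31.1
168 114 110  91  57  23  11  12  16  17  20  18  16  14  16  11  10   9   5   7   6   3   5   5   0   5   0   0   4   6   5   9  12  12  11  12  11
169 113 106  88  53  18  10   9  13  18  21  19  12  12   8   7   4   4   4   4   5   4   3   6   2   2   3   3   3   4   8   8   8  12  14  13  12
170 106 100  81  47  16   7   8   9  19  20  16  12  11  11   6   3   8   4   5   2   5   3   4   6   4   7   4   2   5   4   8  11  13  14  12  13
171  89  83  67  37  11   7  10   7  13
[... 2072 characters left out ...]
  49  54  52  48  44  41  40  37  35  32  32  31  34  36  42  53  66  83  99 108 112 114 114 114 115 113 114
186  92  90  85  78  72  70  71  70  70  75  79  77  70  65  64  61  57  48  39  34  33  37  46  63  79  91 102 109 113 114 114 113 114 113 115 113
187  92  90  88  86  84  84  84  83  85  91  95  92  85  81  79  77  71  58  43  37  38  41  60  82  98 106 111 113 114 114 114 114 114 113 114 112
188  92  90  89  89  89  89  90  90  90  96 101  95  90  87  86  83  79  64  47  40  38  45  66  91 106 113 114 114 114 114 114 115 114 114 113 110
189  92  90  89  90  90  91  91  92  94  99 103  97  90  88  86  85  78  63  46  39  39  47  71  96 110 113 114 114 115 114 114 114 114 113 113 105
```

```bash
python3 -m handwheel '[[-0.1,0.1,0,0,0,0,-1],[-0.1,0.1,0,0,0,0,-1],[-0.1,0.1,-0.1,0,0,0,-1],[-0.1,0.1,-0.2,0,0,0,-1],[-0.1,0.1,-0.3,0,0,0,-1]]'
python3 -m handwheel '[[0,0,-0.05,0,0,0,-1],[0,0,-0.1,0,0,0,-1],[0,0,-0.15,0,0,0,-1],[0,0,-0.2,0,0,0,-1],[0,0,-0.2,0,0,0,-1]]'
```

```text
time: 6.55
tool_pos: [610.2, -299.6, 125.0]
eef_rot: [[0.991, -0.131, -0.0], [-0.131, -0.991, 0.0], [-0.0, -0.0, -1.0]]
contact_force: [0.2, -0.7, -4.6]
finger_gap: 0.521
grasp_force: 69.7
time: 6.97
tool_pos: [610.2, -299.5, 119.3]
eef_rot: [[0.991, -0.131, -0.0], [-0.131, -0.991, 0.0], [-0.0, -0.0, -1.0]]
contact_force: [-0.5, -0.4, -5.1]
finger_gap: 0.524
grasp_force: 69.7
```

```bash
python3 -m handwheel '[[0,0,-0.15,0,0,0,-1],[0,0,-0.3,0,0,0,-1],[0,0,-0.45,0,0,0,-1],[0,0,-0.6,0,0,0,-1],[0,0,-0.6,0,0,0,-1]]'
python3 -m handwheel '[[0,0,-0.12,0,0,0,-1],[0,0,-0.24,0,0,0,-1],[0,0,-0.36,0,0,0,-1],[0,0,-0.4,0,0,0,-1],[0,0,-0.4,0,0,0,-1]]'
```

```text
time: 7.38
tool_pos: [609.4, -299.1, 99.9]
eef_rot: [[0.991, -0.131, -0.002], [-0.131, -0.991, 0.001], [-0.002, -0.001, -1.0]]
contact_force: [0.1, 0.8, -5.7]
finger_gap: 0.52
grasp_force: 69.7
time: 7.8
tool_pos: [609.9, -299.4, 88.9]
eef_rot: [[0.991, -0.131, -0.001], [-0.131, -0.991, 0.001], [-0.001, -0.0, -1.0]]
contact_force: [-0.7, -0.2, -5.8]
finger_gap: 0.523
grasp_force: 69.7
```

```bash
python3 -m handwheel '[[0,0,-0.06,0,0,0,-1],[0,0,-0.12,0,0,0,-1],[0,0,-0.18,0,0,0,-1],[0,0,-0.2,0,0,0,-1],[0,0,-0.2,0,0,0,-1]]'
```

```text
time: 8.22
tool_pos: [610.2, -299.5, 83.3]
eef_rot: [[0.991, -0.131, -0.0], [-0.131, -0.991, 0.0], [-0.0, -0.0, -1.0]]
contact_force: [-0.0, -0.8, -4.5]
finger_gap: 0.524
grasp_force: 69.7
```

```bash
python3 -m handwheel '[[0,0,-0.04,0,0,0,-1],[0,0,-0.08,0,0,0,-1],[0,0,-0.12,0,0,0,-1],[0,0,-0.15,0,0,0,-1],[0,0,-0.15,0,0,0,-1]]'
python3 -m handwheel '[[0,0,-0.03,0,0,0,-1],[0,0,-0.05,0,0,0,-1],[0,0,-0.07,0,0,0,-1],[0,0,-0.09,0,0,0,-1],[0,0,-0.09,0,0,0,-1]]'
```

```text
time: 8.63
tool_pos: [610.2, -299.5, 78.8]
eef_rot: [[0.991, -0.131, -0.0], [-0.131, -0.991, 0.0], [-0.0, -0.0, -1.0]]
contact_force: [-0.1, -0.4, -4.4]
finger_gap: 0.525
grasp_force: 69.7
time: 9.05
tool_pos: [610.4, -299.7, 76.5]
eef_rot: [[0.991, -0.131, 0.0], [-0.131, -0.991, -0.0], [0.0, 0.0, -1.0]]
contact_force: [-0.5, -0.3, -4.0]
finger_gap: 0.52
grasp_force: 69.9
```

```bash
python3 -m handwheel '[[0,0,-0.02,0,0,0,-1],[0,0,-0.04,0,0,0,-1],[0,0,-0.06,0,0,0,-1],[0,0,-0.08,0,0,0,-1],[0,0,-0.08,0,0,0,-1]]'
python3 -m handwheel '[[0,0,-0.02,0,0,0,-1],[0,0,-0.04,0,0,0,-1],[0,0,-0.06,0,0,0,-1],[0,0,-0.06,0,0,0,-1],[0,0,-0.06,0,0,0,-1]]'
```

```text
time: 9.47
tool_pos: [611.3, -300.0, 76.2]
eef_rot: [[0.991, -0.131, 0.002], [-0.131, -0.991, -0.001], [0.002, 0.0, -1.0]]
contact_force: [-2.9, 1.2, 6.9]
finger_gap: 0.521
grasp_force: 70.1
time: 9.88
tool_pos: [611.9, -300.2, 76.0]
eef_rot: [[0.991, -0.13, 0.004], [-0.13, -0.991, -0.001], [0.004, 0.001, -1.0]]
contact_force: [-3.3, 3.0, 11.9]
finger_gap: 0.525
grasp_force: 70.3
```

```bash
python3 -m handwheel '[[0,0,0,0,0,0,0.3],[0,0,0,0,0,0,0.7],[0,0,0,0,0,0,0.7],[0,0,0.6,0,0,0,0.7],[0,0,1.8,0,0,0,0.7]]'
python3 -m handwheel '[[0,0,1.2,0,0,0,1],[0,0,2.4,0,0,0,1],[-0.6,1,3.2,0,0,0,1],[-1.2,2,3.2,0,0,0,1],[-1.8,3,3.2,0,0,0,1]]'
python3 -m handwheel '[[-3.3,5.4,0,0,0,0.03,1],[-3.3,5.4,0,0,0,0.03,1],[-3.3,5.4,0,0,0,0.03,1],[-3.3,5.4,0,0,0,0.03,1],[-3.3,5.4,0,0,0,0.03,1]]'
```

```text
time: 10.3
tool_pos: [606.5, -297.3, 120.6]
eef_rot: [[0.991, -0.131, -0.01], [-0.131, -0.991, 0.006], [-0.011, -0.005, -1.0]]
contact_force: [-0.4, -0.0, -0.5]
finger_gap: 0.849
grasp_force: 0.0
time: 10.72
tool_pos: [557.6, -209.9, 224.8]
eef_rot: [[0.991, -0.132, 0.005], [-0.132, -0.991, -0.002], [0.005, 0.002, -1.0]]
contact_force: [0.4, -0.0, -0.7]
finger_gap: 0.995
grasp_force: 0.0
time: 11.13
tool_pos: [454.2, -44.7, 221.6]
eef_rot: [[0.995, -0.099, -0.002], [-0.099, -0.995, 0.002], [-0.002, -0.001, -1.0]]
contact_force: [-1.5, 0.3, -0.5]
finger_gap: 0.998
grasp_force: 0.0
```

```bash
python3 -m handwheel '[[-0.8,1.1,0.3,-0.012,-0.12,0,1],[-0.8,2.3,0.6,-0.024,-0.24,0,1],[-0.8,3.5,0.9,-0.036,-0.36,0,1],[-0.8,4.7,1.2,-0.048,-0.48,0,1],[-0.8,5.8,1.3,-0.06,-0.59,0,1]]'
python3 -m handwheel '[[0,1,0,0,0,0,1],[0,2.2,0,0,0,0,1],[0.2,3.3,0,0,0,0,1],[0.2,3.3,0,0,0,0,1],[0.2,3.3,0,0,0,0,1]]'
python3 - <<'E'
from h import *
d={n:manip.capture(n) for n in("top","scene")};pickle.dump(d,open("cap3.pkl","wb"))
for n in d:
    h=cv2.cvtColor(d[n]["pixels"],cv2.COLOR_RGB2HSV)
    k=cv2.bitwise_or(cv2.inRange(h,(0,110,40),(8,255,255)),cv2.inRange(h,(172,110,40),(180,255,255)))
    x,y,w,g=(215,185,45,40) if n=="top" else (350,235,40,30)
    p=np.argwhere(k[y:y+g,x:x+w]);print(n,len(p),p.mean(0)[::-1]+[x,y] if len(p) else 0)
E
```

```text
time: 11.55
tool_pos: [429.9, 42.6, 260.0]
eef_rot: [[0.823, -0.051, 0.565], [-0.045, -0.999, -0.025], [0.566, -0.005, -0.824]]
contact_force: [0.6, -0.4, 0.7]
finger_gap: 1.0
grasp_force: 0.0
time: 11.97
tool_pos: [436.6, 62.6, 260.2]
eef_rot: [[0.829, -0.005, 0.56], [-0.009, -1.0, 0.005], [0.56, -0.009, -0.829]]
contact_force: [-0.0, -0.5, -0.3]
finger_gap: 1.003
grasp_force: 0.0
top 361 [236.69529086 203.05263158]
scene 158 [369.53797468 248.43670886]
```

```bash
python3 -c "
from cell import manip
print(manip.get_state()['joints'].round(3))
import cell,inspect;print([n for n in dir(manip) if n[0]!='_'])"
python3 -m handwheel '[[0,1,0,0,0,0,1],[0,2,0,0,0,0,1],[0,3,0,0,0,0,1],[0,3,0,0,0,0,1],[0,3,0,0,0,0,1]]'
python3 -c "
from cell import manip
print(manip.get_state()['joints'].round(3))"
```

```text
[-0.013 -0.469 -0.793  0.654  0.012  3.141]
['IKError', 'capture', 'close_job', 'get_state']
time: 12.48
tool_pos: [436.1, 85.1, 258.1]
eef_rot: [[0.829, 0.046, 0.557], [0.031, -0.999, 0.037], [0.558, -0.014, -0.829]]
contact_force: [-0.7, 0.6, 1.4]
finger_gap: 1.001
grasp_force: 0.0
[ 0.036 -0.458 -0.79   0.647  0.017  3.141]
```

```bash
python3 -m handwheel '[[0,0.4,0,-0.345,-0.023,0.514,1],[0,0.8,0,-0.345,-0.023,0.514,1],[0,1.2,0,-0.345,-0.023,0.514,1],[0,1.2,0,-0.345,-0.023,0.514,1],[0,1.2,0,-0.345,-0.023,0.514,1]]'
python3 -m handwheel '[[0,0.4,0,-0.345,-0.023,0.514,1],[0,0.8,0,-0.345,-0.023,0.514,1],[0,1.2,0,-0.345,-0.023,0.514,1],[0,1.2,0,-0.345,-0.023,0.514,1],[0,1.2,0,-0.345,-0.023,0.514,1]]'
python3 -m handwheel '[[0,0.4,0,-0.345,-0.023,0.514,1],[0,0.8,0,-0.345,-0.023,0.514,1],[0,1.2,0,-0.345,-0.023,0.514,1],[0,1.2,0,-0.345,-0.023,0.514,1],[0,1.2,0,-0.345,-0.023,0.514,1]]'
python3 -m handwheel '[[0,0.4,0,-0.345,-0.023,0.514,1],[0.2,0.8,0,-0.345,-0.023,0.514,1],[0.4,1.1,0,-0.345,-0.023,0.514,1],[0.6,1.1,0,-0.345,-0.023,0.514,1],[0.6,1.1,0,-0.345,-0.023,0.514,1]]'
cat >> h.py <<'E'
from scipy.spatial.transform import Rotation as Ro
def goal(P,R):
    s=manip.get_state();print("j",s["joints"].round(2),"shift",((np.array(P)-s["tool_pos"])/30).round(2),"turn",(Ro.from_matrix(R)*Ro.from_matrix(s["eef_rot"]).inv()).as_rotvec().round(3))
def Rzy(z,y):
    z=np.array(z,float);z/=np.linalg.norm(z);y=np.array(y,float);y-=z*(y@z);y/=np.linalg.norm(y);return np.c_[np.cross(y,z),y,z]
E
python3 -c "
from h import *
goal((455,227,260),Rzy((.556,-.055,-.829),(.1,.995,0)))"
```

```text
time: 12.9
tool_pos: [436.0, 121.4, 258.2]
eef_rot: [[0.644, 0.524, 0.558], [0.61, -0.791, 0.038], [0.461, 0.316, -0.829]]
contact_force: [0.1, -0.4, 0.3]
finger_gap: 1.003
grasp_force: 0.0
time: 13.32
tool_pos: [436.0, 157.4, 258.2]
eef_rot: [[0.22, 0.801, 0.557], [0.956, -0.29, 0.039], [0.192, 0.524, -0.829]]
contact_force: [-0.8, -0.9, 0.0]
finger_gap: 1.002
grasp_force: 0.0
time: 13.73
tool_pos: [436.1, 193.4, 258.2]
eef_rot: [[-0.286, 0.78, 0.557], [0.947, 0.319, 0.039], [-0.148, 0.538, -0.83]]
contact_force: [0.1, -0.5, 0.0]
finger_gap: 1.001
grasp_force: 0.0
time: 14.15
tool_pos: [455.1, 226.3, 258.6]
eef_rot: [[-0.685, 0.47, 0.557], [0.586, 0.809, 0.038], [-0.433, 0.353, -0.829]]
contact_force: [0.9, 0.4, 0.4]
finger_gap: 1.001
grasp_force: 0.0
j [ 0.45 -0.27 -0.68  0.61 -0.21  1.  ] shift [-0.    0.02  0.05] turn [-0.379  0.005  0.401]
```

```bash
python3 -m handwheel '[[0,0,0.05,-0.379,0.005,0.401,1],[0,0,0.05,-0.379,0.005,0.401,1],[0,0,0.05,-0.379,0.005,0.401,1],[0,0,0.05,-0.379,0.005,0.401,1],[0,0,0.05,-0.379,0.005,0.401,1]]'
python3 -m handwheel '[[0.5,-0.05,-0.75,0,0,0,1],[1.1,-0.11,-1.65,0,0,0,1],[1.7,-0.17,-2.55,0,0,0,1],[2,-0.2,-3,0,0,0,1],[2,-0.2,-3,0,0,0,1]]'
python3 - <<'E'
from h import *
goal((561.2,217,102.6),Rzy((.556,-.055,-.829),(.1,.995,0)))
d={n:manip.capture(n) for n in("top","scene")};pickle.dump(d,open("cap4.pkl","wb"))
I=np.zeros((560,800,3),np.uint8)
def cr(c,x,y,w,h,f): return cv2.resize(np.clip(c["pixels"][y:y+h,x:x+w]*2.2,0,255).astype(np.uint8),(int(w*f),int(h*f)),interpolation=cv2.INTER_CUBIC)
a=cr(d["top"],190,150,80,110,5);b=cr(d["scene"],325,180,80,112,5)
I[:a.shape[0],:400]=a;I[:b.shape[0],400:]=b
cv2.imwrite("pics/c4.png",I[:,:,::-1])
E
```

```text
time: 14.57
tool_pos: [454.3, 226.0, 259.8]
eef_rot: [[-0.825, 0.101, 0.556], [0.084, 0.995, -0.056], [-0.559, 0.0, -0.829]]
contact_force: [0.1, -0.7, 0.5]
finger_gap: 0.997
grasp_force: 0.0
time: 14.98
tool_pos: [512.9, 218.2, 165.4]
eef_rot: [[-0.828, 0.107, 0.551], [0.089, 0.994, -0.059], [-0.554, 0.0, -0.833]]
contact_force: [-0.8, -0.6, 0.1]
finger_gap: 1.001
grasp_force: 0.0
j [ 0.43 -0.04 -0.7   0.39 -0.29  0.46] shift [ 1.61 -0.04 -2.09] turn [ 0.    -0.006  0.007]
```

View pics/c4.png

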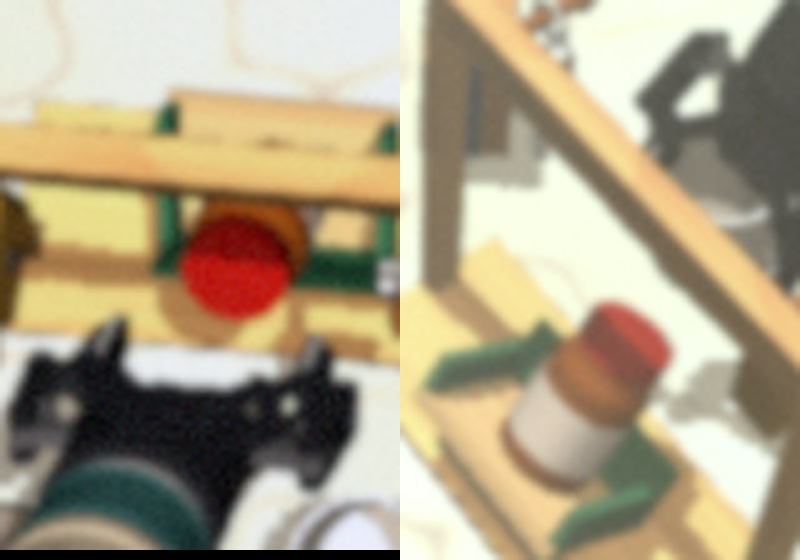

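The gripper is tilted and aligned in front of the jar: fingertips at crop (115,335) and (312,350), lid centre at about (237,268). The rail is clear. Let me check the lateral alignment numerically.

```bash
python3 - <<'E'
from h import *
t=pickle.load(open("cap4.pkl","rb"))["top"];s=manip.get_state();R=s["eef_rot"];p=s["tool_pos"]
for k in(0,5,11):
    q=[(proj(t,p+R[:,2]*k+R[:,1]*b)[0]-[190,150])*5 for b in(-45,0,45)];print(k,np.round(q).tolist())
L=np.array([561.2,217,102.6])-R[:,2]*21
for m in(20,25):print("lid top pred",((proj(t,np.array([561.2,217,102.6])-R[:,2]*m)[0]-[190,150])*5).round())
E
```

```text
0 [[311.0, 344.0], [216.0, 335.0], [121.0, 326.0]]
5 [[313.0, 339.0], [218.0, 330.0], [123.0, 321.0]]
11 [[316.0, 333.0], [221.0, 324.0], [127.0, 315.0]]
lid top pred [239. 272.]
lid top pred [237. 277.]
```

```bash
python3 -m handwheel '[[0.4,-0.01,-0.52,0,0,0,1],[0.8,-0.02,-1.04,0,0,0,1],[1.2,-0.03,-1.56,0,0,0,1],[1.5,-0.04,-1.95,0,0,0,1],[1.6,-0.04,-2.09,0,0,0,1]]'
python3 -m handwheel '[[0,0,0,0,0,0,1],[0,0,0,0,0,0,0.3],[0,0,0,0,0,0,-1],[0,0,0,0,0,0,-1],[0,0,0,0,0,0,-1]]' 45
```

```text
time: 15.5
tool_pos: [563.0, 218.9, 107.5]
eef_rot: [[-0.824, 0.105, 0.557], [0.089, 0.994, -0.055], [-0.56, 0.004, -0.829]]
contact_force: [0.5, 0.1, -0.4]
finger_gap: 1.002
grasp_force: 0.0
time: 15.92
tool_pos: [563.1, 218.2, 109.6]
eef_rot: [[-0.822, 0.106, 0.56], [0.09, 0.994, -0.057], [-0.562, 0.003, -0.827]]
contact_force: [-3.6, -2.4, 6.4]
finger_gap: 0.625
grasp_force: 42.4
```

```bash
python3 -m handwheel '[[0,0,0,0,0,0,1],[0,0,0,0,0,0,1],[0.07,-0.01,-0.11,0,0,0,1],[0.15,-0.01,-0.22,0,0,0,1],[0.23,-0.02,-0.34,0,0,0,1]]'
python3 -m handwheel '[[0,0,0,0,0,0,1],[0,0,0,0,0,0,0.3],[0,0,0,0,0,0,-1],[0,0,0,0,0,0,-1],[0,0,0,0,0,0,-1]]' 45
```

```text
time: 16.33
tool_pos: [569.2, 218.0, 96.5]
eef_rot: [[-0.825, 0.105, 0.556], [0.089, 0.994, -0.056], [-0.559, 0.004, -0.829]]
contact_force: [0.3, -0.5, -0.2]
finger_gap: 0.997
grasp_force: 0.0
time: 16.75
tool_pos: [569.2, 217.7, 97.2]
eef_rot: [[-0.824, 0.106, 0.556], [0.089, 0.994, -0.057], [-0.559, 0.003, -0.829]]
contact_force: [-2.4, -2.0, 2.9]
finger_gap: 0.675
grasp_force: 48.2
```

```bash
python3 -m handwheel '[[-0.2,0.02,0.3,0,0,0,-1],[-0.5,0.05,0.75,0,0,0,-1],[-0.9,0.09,1.34,0,0,0,-1],[-1.3,0.13,1.94,0,0,0,-1],[-1.6,0.16,2.4,0,0,0,-1]]'
python3 -m handwheel '[[-0.6,0.06,0.9,0,0,0,-1],[-1.2,0.12,1.8,0,0,0,-1],[-1.8,0.18,2.7,0,0,0,-1],[-2.2,0.2,3.0,0,0,0,-1],[-2.2,0.2,3.0,0,0,0,-1]]'
python3 -c "
from h import *
goal((495.4+.131*1.2+.9914*66,-285.6+1.2-.131*66,200),Rzy((0,0,-1),(.131,.991,0)))"
```

```text
time: 17.17
tool_pos: [518.7, 222.6, 168.8]
eef_rot: [[-0.826, 0.104, 0.554], [0.088, 0.995, -0.055], [-0.556, 0.003, -0.831]]
contact_force: [0.3, 0.5, -2.8]
finger_gap: 0.677
grasp_force: 49.8
time: 17.58
tool_pos: [453.6, 229.6, 261.8]
eef_rot: [[-0.823, 0.103, 0.558], [0.089, 0.995, -0.052], [-0.561, 0.007, -0.828]]
contact_force: [0.2, -0.0, -2.7]
finger_gap: 0.675
grasp_force: 49.9
j [ 0.52 -0.23 -0.64  0.66 -0.33  0.54] shift [  3.58 -17.42  -2.06] turn [ 0.063  0.592 -0.026]
```

```bash
python3 -m handwheel '[[-0.2,-0.5,0,0.063,0.592,-0.026,-1],[-0.4,-1.5,0,0.063,0.592,-0.026,-1],[-0.4,-2.5,0,0.063,0.592,-0.026,-1],[-0.4,-3.5,0,0.063,0.592,-0.026,-1],[-0.4,-4.5,0,0.063,0.592,-0.026,-1]]'
python3 -m handwheel '[[0,-1.2,0,0,0,0,-1],[0.3,-2.5,-0.2,0,0,0,-1],[0.6,-3.8,-0.4,0,0,0,-1],[1,-5.1,-0.6,0,0,0,-1],[1.4,-6.3,-0.8,0,0,0,-1]]'
python3 -m handwheel '[[0.5,-1.2,-0.2,0,0,0,-1],[1,-2.4,-0.4,0,0,0,-1],[1.5,-3.6,-0.6,0,0,0,-1],[2,-4.8,-0.8,0,0,0,-1],[2.4,-5.8,-1,0,0,0,-1]]'
python3 -m handwheel '[[0,-0.4,0,0,0,0,-1],[0.1,-0.7,0,0,0,0,-1],[0.1,-0.7,0,0,0,0,-1],[0.1,-0.7,0,0,0,0,-1],[0.1,-0.7,0,0,0,0,-1]]'
python3 -c "
from h import *
goal((495.4+.131*1.2+.9914*66,-285.6+1.2-.131*66,150),Rzy((0,0,-1),(.131,.991,0)))"
```

```text
time: 18.0
tool_pos: [443.5, 92.3, 259.1]
eef_rot: [[-0.991, 0.132, -0.007], [0.132, 0.991, -0.002], [0.006, -0.003, -1.0]]
contact_force: [1.0, -0.5, -4.3]
finger_gap: 0.672
grasp_force: 49.9
time: 18.42
tool_pos: [484.4, -97.5, 233.1]
eef_rot: [[-0.991, 0.132, -0.005], [0.133, 0.991, -0.003], [0.004, -0.004, -1.0]]
contact_force: [1.5, 1.0, -1.7]
finger_gap: 0.678
grasp_force: 49.9
time: 18.83
tool_pos: [557.2, -271.9, 202.6]
eef_rot: [[-0.991, 0.133, -0.004], [0.133, 0.991, -0.003], [0.004, -0.004, -1.0]]
contact_force: [0.7, 0.3, -2.9]
finger_gap: 0.677
grasp_force: 49.9
time: 19.25
tool_pos: [559.5, -288.8, 204.7]
eef_rot: [[-0.991, 0.13, -0.004], [0.13, 0.991, -0.003], [0.003, -0.003, -1.0]]
contact_force: [-1.0, -0.5, -3.1]
finger_gap: 0.672
grasp_force: 50.0
j [-0.58  0.31 -0.07  1.2  -0.   -0.45] shift [ 0.05 -0.14 -1.82] turn [ 0.003 -0.004 -0.001]
```

```bash
python3 -m handwheel '[[0.05,-0.14,-0.4,0,0,0,-1],[0.05,-0.14,-0.9,0,0,0,-1],[0.05,-0.14,-1.4,0,0,0,-1],[0.05,-0.14,-1.8,0,0,0,-1],[0.05,-0.14,-1.8,0,0,0,-1]]'
python3 -m handwheel '[[0,0,-0.2,0,0,0,-1],[0,0,-0.4,0,0,0,-1],[0,0,-0.6,0,0,0,-1],[0,0,-0.6,0,0,0,-1],[0,0,-0.6,0,0,0,-1]]'
python3 - <<'E'
from h import *
d={n:manip.capture(n) for n in("top","scene")};pickle.dump(d,open("cap5.pkl","wb"))
I=np.zeros((560,800,3),np.uint8)
def cr(c,x,y,w,h,f): return cv2.resize(np.clip(c["pixels"][y:y+h,x:x+w]*2.2,0,255).astype(np.uint8),(int(w*f),int(h*f)),interpolation=cv2.INTER_CUBIC)
a=cr(d["top"],410,165,50,70,8);b=cr(d["scene"],230,125,80,80,5)
I[:a.shape[0],:400]=a;I[:b.shape[0],400:]=b
cv2.imwrite("pics/c5.png",I[:,:,::-1])
E
```

```text
time: 19.67
tool_pos: [559.3, -292.3, 147.1]
eef_rot: [[-0.991, 0.131, -0.008], [0.131, 0.991, -0.0], [0.008, -0.001, -1.0]]
contact_force: [-1.2, 0.3, -3.7]
finger_gap: 0.678
grasp_force: 50.0
time: 20.08
tool_pos: [561.4, -294.4, 132.6]
eef_rot: [[-0.991, 0.132, -0.003], [0.132, 0.991, -0.004], [0.003, -0.004, -1.0]]
contact_force: [0.0, -0.9, -3.7]
finger_gap: 0.672
grasp_force: 50.0
```

View pics/c5.png

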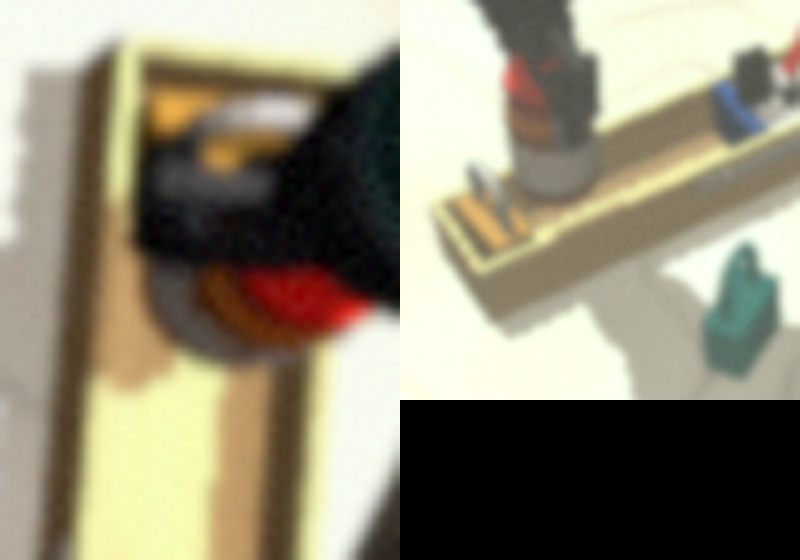

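The padlock stands upright by the end wall. The jar hangs upright over the channel just behind it, and there is a clear gap between them (scene crop (480,200) to (520,160)). I'm lowering it slowly.

```bash
python3 -m handwheel '[[0,0.04,-0.1,0,0,0,-1],[0,0.04,-0.2,0,0,0,-1],[0,0.04,-0.3,0,0,0,-1],[0,0.04,-0.4,0,0,0,-1],[0,0.04,-0.4,0,0,0,-1]]'
python3 -m handwheel '[[0,0,-0.1,0,0,0,-1],[0,0,-0.2,0,0,0,-1],[0,0,-0.3,0,0,0,-1],[0,0,-0.4,0,0,0,-1],[0,0,-0.4,0,0,0,-1]]'
```

```text
time: 20.6
tool_pos: [560.9, -292.9, 119.8]
eef_rot: [[-0.991, 0.132, -0.004], [0.132, 0.991, -0.003], [0.004, -0.003, -1.0]]
contact_force: [-0.3, 1.3, -3.5]
finger_gap: 0.676
grasp_force: 50.0
time: 21.02
tool_pos: [561.1, -293.1, 107.9]
eef_rot: [[-0.991, 0.132, -0.004], [0.132, 0.991, -0.004], [0.003, -0.004, -1.0]]
contact_force: [0.3, -0.2, -3.5]
finger_gap: 0.671
grasp_force: 50.0
```

```bash
python3 -m handwheel '[[0,0,-0.1,0,0,0,-1],[0,0,-0.2,0,0,0,-1],[0,0,-0.3,0,0,0,-1],[0,0,-0.4,0,0,0,-1],[0,0,-0.4,0,0,0,-1]]'
```

```text
time: 21.43
tool_pos: [561.1, -293.2, 96.0]
eef_rot: [[-0.991, 0.132, -0.004], [0.132, 0.991, -0.004], [0.003, -0.004, -1.0]]
contact_force: [-0.5, -1.1, -3.8]
finger_gap: 0.679
grasp_force: 50.0
```

```bash
python3 -m handwheel '[[0,0,-0.1,0,0,0,-1],[0,0,-0.2,0,0,0,-1],[0,0,-0.3,0,0,0,-1],[0,0,-0.4,0,0,0,-1],[0,0,-0.4,0,0,0,-1]]'
python3 -m handwheel '[[0,0,-0.04,0,0,0,-1],[0,0,-0.08,0,0,0,-1],[0,0,-0.12,0,0,0,-1],[0,0,-0.15,0,0,0,-1],[0,0,-0.15,0,0,0,-1]]'
```

```text
time: 21.85
tool_pos: [561.2, -293.3, 84.0]
eef_rot: [[-0.991, 0.132, -0.004], [0.132, 0.991, -0.004], [0.003, -0.004, -1.0]]
contact_force: [-0.2, -1.0, -3.8]
finger_gap: 0.676
grasp_force: 50.0
time: 22.27
tool_pos: [561.6, -293.3, 80.2]
eef_rot: [[-0.991, 0.132, -0.003], [0.132, 0.991, -0.004], [0.002, -0.004, -1.0]]
contact_force: [-0.4, -0.3, -4.0]
finger_gap: 0.682
grasp_force: 50.0
```

```bash
python3 -m handwheel '[[0,0,-0.03,0,0,0,-1],[0,0,-0.06,0,0,0,-1],[0,0,-0.09,0,0,0,-1],[0,0,-0.1,0,0,0,-1],[0,0,-0.1,0,0,0,-1]]'
```

```text
time: 22.68
tool_pos: [561.5, -293.4, 77.2]
eef_rot: [[-0.991, 0.132, -0.003], [0.132, 0.991, -0.004], [0.002, -0.004, -1.0]]
contact_force: [-0.5, -0.7, -2.9]
finger_gap: 0.675
grasp_force: 50.0
```

```bash
python3 -m handwheel '[[0,0,-0.03,0,0,0,-1],[0,0,-0.06,0,0,0,-1],[0,0,-0.1,0,0,0,-1],[0,0,-0.1,0,0,0,-1],[0,0,-0.1,0,0,0,-1]]'
```

```text
time: 23.1
tool_pos: [561.5, -293.3, 74.1]
eef_rot: [[-0.991, 0.132, -0.003], [0.132, 0.991, -0.004], [0.002, -0.004, -1.0]]
contact_force: [0.0, -1.0, -3.9]
finger_gap: 0.677
grasp_force: 49.9
```

```bash
python3 -m handwheel '[[0,0,-0.03,0,0,0,-1],[0,0,-0.06,0,0,0,-1],[0,0,-0.08,0,0,0,-1],[0,0,-0.08,0,0,0,-1],[0,0,-0.08,0,0,0,-1]]'
```

```text
time: 23.52
tool_pos: [561.5, -293.3, 71.8]
eef_rot: [[-0.991, 0.132, -0.003], [0.132, 0.991, -0.004], [0.002, -0.004, -1.0]]
contact_force: [-0.3, -1.5, -3.1]
finger_gap: 0.676
grasp_force: 50.0
```

```bash
python3 -m handwheel '[[0,0,-0.03,0,0,0,-1],[0,0,-0.06,0,0,0,-1],[0,0,-0.08,0,0,0,-1],[0,0,-0.08,0,0,0,-1],[0,0,-0.08,0,0,0,-1]]'
```

```text
time: 23.93
tool_pos: [562.3, -293.5, 70.2]
eef_rot: [[-0.991, 0.131, -0.001], [0.131, 0.991, -0.004], [0.001, -0.004, -1.0]]
contact_force: [0.8, -0.8, 0.5]
finger_gap: 0.677
grasp_force: 50.4
```

```bash
python3 -m handwheel '[[0,0,-0.03,0,0,0,-1],[0,0,-0.06,0,0,0,-1],[0,0,-0.06,0,0,0,-1],[0,0,-0.06,0,0,0,-1],[0,0,-0.06,0,0,0,-1]]'
```

```text
time: 24.35
tool_pos: [563.1, -293.7, 69.9]
eef_rot: [[-0.991, 0.131, 0.001], [0.131, 0.991, -0.005], [-0.001, -0.005, -1.0]]
contact_force: [0.3, 0.5, 7.9]
finger_gap: 0.677
grasp_force: 51.0
```

```bash
python3 -m handwheel '[[0,0,0.03,0,0,0,0.5],[0,0,0.03,0,0,0,0.8],[0,0,0.03,0,0,0,0.8],[0,0,0.8,0,0,0,0.8],[0,0,2,0,0,0,0.8]]'
python3 -m handwheel '[[0,0,1.3,0,0,0,1],[-0.2,0.5,2.3,0,0,0.12,1],[-0.6,1.5,2.5,0,0,0.24,1],[-1.1,2.6,2.5,0,0,0.36,1],[-1.6,3.7,2.5,0,0,0.48,1]]'
python3 -m handwheel '[[-0.5,1.2,0,0,0,0.12,1],[-1,2.4,0,0,0,0.24,1],[-1.5,3.6,0,0,0,0.36,1],[-2,4.6,0,0,0,0.42,1],[-2.3,5.2,0,0,0,0.42,1]]'
python3 -c "
from h import *
goal((443.2,-25,72),Rzy((0,0,-1),(-.693,.721,0)))"
```

```text
time: 24.77
tool_pos: [557.6, -290.7, 122.9]
eef_rot: [[-0.991, 0.132, -0.013], [0.132, 0.991, 0.003], [0.013, 0.001, -1.0]]
contact_force: [0.2, -0.5, 0.7]
finger_gap: 0.901
grasp_force: 0.0
time: 25.18
tool_pos: [513.5, -181.7, 203.5]
eef_rot: [[-0.938, -0.346, 0.001], [-0.346, 0.938, -0.005], [0.001, -0.005, -1.0]]
contact_force: [1.6, 1.4, 0.3]
finger_gap: 1.003
grasp_force: 0.0
time: 25.6
tool_pos: [441.6, -23.5, 201.8]
eef_rot: [[-0.716, -0.698, -0.002], [-0.698, 0.716, -0.003], [0.003, -0.001, -1.0]]
contact_force: [0.0, -0.3, -0.9]
finger_gap: 0.998
grasp_force: 0.0
j [-0.2  -0.02 -0.46  1.14 -0.   -0.97] shift [ 0.05 -0.05 -4.33] turn [ 0.003 -0.002 -0.007]
```

```bash
python3 -m handwheel '[[0.05,-0.05,-0.9,0,0,0,1],[0.05,-0.05,-1.9,0,0,0,1],[0.05,-0.05,-2.7,0,0,0,1],[0.05,-0.05,-3.3,0,0,0,1],[0.05,-0.05,-3.3,0,0,0,1]]'
python3 -m handwheel '[[0,0,-0.3,0,0,0,1],[0,0,-0.6,0,0,0,1],[0,0,-0.9,0,0,0,1],[0,0,-1,0,0,0,1],[0,0,-1,0,0,0,0.5]]'
python3 -m handwheel '[[0,0,0,0,0,0,0.2],[0,0,0,0,0,0,-1],[0,0,0,0,0,0,-1],[0,0,0,0,0,0,-1],[0,0,0,0,0,0,-1]]' 45
```

```text
time: 26.02
tool_pos: [441.7, -26.8, 99.6]
eef_rot: [[-0.719, -0.695, -0.008], [-0.695, 0.719, -0.003], [0.007, 0.003, -1.0]]
contact_force: [-0.8, 0.8, -1.0]
finger_gap: 0.996
grasp_force: 0.0
time: 26.43
tool_pos: [445.6, -27.7, 73.1]
eef_rot: [[-0.719, -0.695, 0.0], [-0.695, 0.719, -0.004], [0.003, -0.003, -1.0]]
contact_force: [-1.3, -0.6, 0.6]
finger_gap: 0.883
grasp_force: 0.0
time: 26.85
tool_pos: [446.1, -27.6, 74.2]
eef_rot: [[-0.719, -0.695, 0.001], [-0.695, 0.719, -0.004], [0.002, -0.004, -1.0]]
contact_force: [-2.3, 1.8, 4.1]
finger_gap: 0.699
grasp_force: 49.0
```

```bash
python3 -m handwheel '[[0,0,0.5,0,0,0,-1],[0,0,1.5,0,0,0,-1],[0,0,2.7,0,0,0,-1],[0,0,3.9,0,0,0,-1],[0,0,4.2,0,0,0,-1]]'
python3 -m handwheel '[[0.1,-1,0,0,0,-0.12,-1],[0.2,-2.2,0,0,0,-0.24,-1],[0.4,-3.4,0,0,0,-0.36,-1],[0.5,-4.6,0,0,0,-0.48,-1],[0.6,-5.6,0,0,0,-0.6,-1]]'
python3 -m handwheel '[[0.2,-1,0,0,0,-0.12,-1],[0.4,-2,0,0,0,-0.24,-1],[0.4,-2.8,0,0,0,-0.3,-1],[0.4,-2.9,0,0,0,-0.3,-1],[0.4,-2.9,0,0,0,-0.3,-1]]'
python3 -c "
from h import *
goal((476.7,-281.9,150),Rzy((0,0,-1),(.131,.991,0)))"
```

```text
time: 27.27
tool_pos: [449.7, -28.8, 205.1]
eef_rot: [[-0.719, -0.695, 0.011], [-0.695, 0.719, -0.007], [-0.003, -0.013, -1.0]]
contact_force: [1.9, -0.4, -1.8]
finger_gap: 0.696
grasp_force: 50.1
time: 27.68
tool_pos: [463.7, -198.1, 198.5]
eef_rot: [[-0.987, -0.161, -0.002], [-0.161, 0.987, -0.005], [0.003, -0.005, -1.0]]
contact_force: [0.4, 0.3, -3.0]
finger_gap: 0.699
grasp_force: 50.2
time: 28.1
tool_pos: [475.5, -284.2, 198.2]
eef_rot: [[-0.991, 0.134, -0.004], [0.134, 0.991, -0.003], [0.004, -0.004, -1.0]]
contact_force: [0.0, 1.2, -2.0]
finger_gap: 0.698
grasp_force: 50.2
j [-0.65  0.18 -0.24  1.15 -0.01 -0.52] shift [ 0.04  0.08 -1.61] turn [ 0.003 -0.004  0.003]
```

```bash
python3 -m handwheel '[[0.04,0.07,-0.5,0,0,0,-1],[0.04,0.07,-1,0,0,0,-1],[0.04,0.07,-1.5,0,0,0,-1],[0.04,0.07,-1.85,0,0,0,-1],[0.04,0.07,-1.85,0,0,0,-1]]'
python3 -m handwheel '[[0,0,0,0,0,0,-1],[0,0,-0.1,0,0,0,-1],[0,0,-0.2,0,0,0,-1],[0,0,-0.3,0,0,0,-1],[0,0,-0.4,0,0,0,-1]]'
python3 -m handwheel '[[0,0,-0.05,0,0,0,-1],[0,0,-0.1,0,0,0,-1],[0,0,-0.15,0,0,0,-1],[0,0,-0.2,0,0,0,-1],[0,0,-0.2,0,0,0,-1]]'
```

```text
time: 28.52
tool_pos: [474.9, -278.0, 140.8]
eef_rot: [[-0.991, 0.13, -0.008], [0.13, 0.992, 0.0], [0.008, -0.001, -1.0]]
contact_force: [-0.3, 1.8, -3.6]
finger_gap: 0.696
grasp_force: 50.2
time: 28.93
tool_pos: [477.6, -280.9, 132.5]
eef_rot: [[-0.991, 0.131, -0.002], [0.131, 0.991, -0.005], [0.001, -0.005, -1.0]]
contact_force: [-0.4, -0.3, -2.2]
finger_gap: 0.699
grasp_force: 50.2
time: 29.35
tool_pos: [477.4, -280.9, 129.1]
eef_rot: [[-0.991, 0.131, -0.002], [0.131, 0.991, -0.004], [0.002, -0.004, -1.0]]
contact_force: [-5.5, 3.1, 12.4]
finger_gap: 0.697
grasp_force: 53.4
```

```bash
python3 - <<'E'
from h import *
s=manip.get_state();F=s["contact_force"]-[0,0,-3];M=s["torque"];print(F,M)
u=np.array([.9914,-.131]);v=np.array([.131,.9914])
for rz in(-.08,-.15,-.28):
    ry=(M[0]+rz*F[1])/F[2];rx=(rz*F[0]-M[1])/F[2];r=np.array([rx,ry])*1000;print(rz,(r@u).round(1),(r@v).round(1))
c=manip.capture("top");pickle.dump(c,open("cap6.pkl","wb"));h=cv2.cvtColor(c["pixels"],cv2.COLOR_RGB2HSV)
for nm,lo,hi in(("blue",(105,110,30),(130,255,255)),("brown",(5,100,40),(20,255,255))):
    k=cv2.inRange(h,lo,hi)[215:275,405:465];print(nm)
    for r in range(0,60,2):print(r+215,''.join('#' if q else '.' for q in k[r]))
E
```

```text
[-5.5400285   3.07262771 15.44486997] [1.10308341 1.00787238 0.22452754]
-0.08 -43.5 50.2
-0.15 -16.8 39.7
-0.28 32.8 20.2
blue
215 .......................................###..................
217 .......................................##...................
219 ............................................................
221 ............................................................
223 ............................................................
225 ............................................................
227 ............................................................
229 ............................................................
231 ............................................................
233 ............................................................
235 ............................................................
237 .....................................###....................
239 .....................................######.................
241 .....................................######.................
243 .....................................#####................
[... 2233 characters left out ...]
......................#####..#....................
255 ............................................................
257 ............................................................
259 ............................................................
261 ............................................................
263 ............................................................
265 ............................................................
267 ............................................................
269 ............................................................
271 ............................................................
273 ............................................................
```

```bash
python3 -m handwheel '[[0,0,0.15,0,0,0,-1],[0,0,0.25,0,0,0,-1],[-0.01,-0.06,0.25,0,0,0,-1],[-0.01,-0.06,0.15,0,0,0,-1],[-0.01,-0.06,0.05,0,0,0,-1]]'
python3 -m handwheel '[[0,0,-0.05,0,0,0,-1],[0,0,-0.1,0,0,0,-1],[0,0,-0.15,0,0,0,-1],[0,0,-0.2,0,0,0,-1],[0,0,-0.2,0,0,0,-1]]'
python3 -c "
from h import *
s=manip.get_state();print(s['contact_force'],s['torque'])"
```

```text
time: 29.82
tool_pos: [477.4, -283.1, 128.7]
eef_rot: [[-0.991, 0.132, -0.002], [0.132, 0.991, -0.005], [0.001, -0.005, -1.0]]
contact_force: [-6.1, 1.5, 24.7]
finger_gap: 0.699
grasp_force: 55.7
time: 30.23
tool_pos: [478.0, -283.4, 128.5]
eef_rot: [[-0.991, 0.13, 0.0], [0.13, 0.991, -0.005], [-0.001, -0.005, -1.0]]
contact_force: [-11.8, 4.8, 36.7]
finger_gap: 0.699
grasp_force: 58.4
[-11.8345257    4.78711191  36.70003789] [2.315797   2.35771166 0.42437325]
```

```bash
python3 - <<'E'
from h import *
c=pickle.load(open("cap6.pkl","rb"));u=np.array([.9914,-.131,0]);v=np.array([.131,.9914,0]);C=np.array([495.4,-285.6,0])
f=lambda uv,z:[((p-C)@u).round(1)*1 for p in plane(c,uv,z)]+[((p-C)@v).round(1) for p in plane(c,uv,z)]
g=c["pixels"].astype(int)
for r in(217,239,243,247):print(r,'L',[tuple(g[r,x]) for x in range(428,436)],'\n R',[tuple(g[r,x]) for x in range(452,460)])
P=[[431.3,239],[430.7,247],[455.5,243],[455.5,249]]
for p in P:
    q=plane(c,[p],155.5)[0]-C;print(p,(q@u).round(1),(q@v).round(1))
s=manip.get_state();p=s["tool_pos"]-C;print("tcp",p@u,p@v)
E
```

```text
217 L [(np.int64(28), np.int64(18), np.int64(9)), (np.int64(28), np.int64(19), np.int64(9)), (np.int64(30), np.int64(20), np.int64(11)), (np.int64(30), np.int64(20), np.int64(11)), (np.int64(32), np.int64(21), np.int64(9)), (np.int64(48), np.int64(31), np.int64(17)), (np.int64(63), np.int64(43), np.int64(26)), (np.int64(72), np.int64(49), np.int64(29))] 
 R [(np.int64(10), np.int64(14), np.int64(15)), (np.int64(6), np.int64(13), np.int64(12)), (np.int64(4), np.int64(10), np.int64(10)), (np.int64(8), np.int64(11), np.int64(10)), (np.int64(14), np.int64(18), np.int64(18)), (np.int64(22), np.int64(25), np.int64(22)), (np.int64(34), np.int64(33), np.int64(28)), (np.int64(41), np.int64(37), np.int64(31))]
239 L [(np.int64(26), np.int64(15), np.int64(4)), (np.int64(28), np.int64(16), np.int64(8)), (np.int64(32), np.int64(21), np.int64(13)), (np.int64(41), np.int64(28), np.int64(16)), (np.int64(56), np.int64(38), np.int64(23)), (np.int64(66), np.int64(45), np.int64(28)), (np.int64(68), np.int64(47), np.int64(28)), (np.int64(69), np.int64(47), np.int64(28))] 
 R [(np.int64(4), np.int64(4), n
[... 1199 characters left out ...]
int64(23)), (np.int64(76), np.int64(52), np.int64(31)), (np.int64(87), np.int64(61), np.int64(37)), (np.int64(91), np.int64(64), np.int64(39)), (np.int64(96), np.int64(68), np.int64(42))] 
 R [(np.int64(110), np.int64(81), np.int64(51)), (np.int64(110), np.int64(80), np.int64(51)), (np.int64(110), np.int64(81), np.int64(53)), (np.int64(109), np.int64(84), np.int64(61)), (np.int64(110), np.int64(95), np.int64(82)), (np.int64(111), np.int64(107), np.int64(100)), (np.int64(110), np.int64(111), np.int64(106)), (np.int64(111), np.int64(112), np.int64(107))]
[431.3, 239] -42.6 33.5
[430.7, 247] -61.5 33.5
[455.5, 243] -45.2 -24.4
[455.5, 249] -59.3 -25.3
tcp -17.51582910364706 -0.05616328446780816
```

```bash
python3 -m handwheel '[[0,0,0.2,0,0,0,-1],[0,0,0.4,0,0,0,-1],[-0.01,-0.08,0.4,0,0,0,-1],[-0.01,-0.08,0.4,0,0,0,-1],[-0.01,-0.08,0.3,0,0,0,-1]]'
python3 -m handwheel '[[0,0,-0.1,0,0,0,-1],[0,0,-0.2,0,0,0,-1],[0,0,-0.25,0,0,0,-1],[0,0,-0.3,0,0,0,-1],[0,0,-0.3,0,0,0,-1]]'
python3 -c "
from h import *
s=manip.get_state();print(s['contact_force'],s['torque'])"
```

```text
time: 30.65
tool_pos: [476.5, -284.9, 129.8]
eef_rot: [[-0.991, 0.132, -0.004], [0.132, 0.991, -0.003], [0.003, -0.004, -1.0]]
contact_force: [-0.3, -0.2, -2.2]
finger_gap: 0.699
grasp_force: 50.3
time: 31.07
tool_pos: [476.3, -284.6, 120.9]
eef_rot: [[-0.991, 0.132, -0.004], [0.132, 0.991, -0.003], [0.003, -0.004, -1.0]]
contact_force: [-0.2, -1.2, -4.0]
finger_gap: 0.699
grasp_force: 50.3
[-0.19134185 -1.21392606 -3.99412549] [ 0.02193214  0.01841892 -0.00150091]
```

```bash
python3 -m handwheel '[[0,0,-0.1,0,0,0,-1],[0,0,-0.2,0,0,0,-1],[0,0,-0.3,0,0,0,-1],[0,0,-0.4,0,0,0,-1],[0,0,-0.4,0,0,0,-1]]'
python3 -m handwheel '[[0,0,-0.1,0,0,0,-1],[0,0,-0.2,0,0,0,-1],[0,0,-0.3,0,0,0,-1],[0,0,-0.4,0,0,0,-1],[0,0,-0.4,0,0,0,-1]]'
python3 -m handwheel '[[0,0,-0.1,0,0,0,-1],[0,0,-0.2,0,0,0,-1],[0,0,-0.3,0,0,0,-1],[0,0,-0.3,0,0,0,-1],[0,0,-0.3,0,0,0,-1]]'
```

```text
time: 31.48
tool_pos: [476.1, -284.5, 108.8]
eef_rot: [[-0.991, 0.132, -0.004], [0.132, 0.991, -0.003], [0.004, -0.003, -1.0]]
contact_force: [-0.5, 0.4, -2.9]
finger_gap: 0.698
grasp_force: 50.3
time: 31.9
tool_pos: [476.2, -284.5, 96.9]
eef_rot: [[-0.991, 0.132, -0.004], [0.132, 0.991, -0.003], [0.004, -0.004, -1.0]]
contact_force: [-0.8, 0.7, -2.7]
finger_gap: 0.696
grasp_force: 50.3
time: 32.32
tool_pos: [476.4, -284.7, 88.4]
eef_rot: [[-0.991, 0.132, -0.003], [0.132, 0.991, -0.003], [0.003, -0.004, -1.0]]
contact_force: [-0.6, 0.2, -3.1]
finger_gap: 0.7
grasp_force: 50.3
```

```bash
python3 -m handwheel '[[0,0,-0.03,0,0,0,-1],[0,0,-0.06,0,0,0,-1],[0,0,-0.09,0,0,0,-1],[0,0,-0.1,0,0,0,-1],[0,0,-0.1,0,0,0,-1]]'
```

```text
time: 32.73
tool_pos: [476.6, -284.8, 85.6]
eef_rot: [[-0.991, 0.132, -0.003], [0.132, 0.991, -0.004], [0.002, -0.004, -1.0]]
contact_force: [0.3, 0.2, -2.8]
finger_gap: 0.699
grasp_force: 50.3
```

```bash
python3 -m handwheel '[[0,0,-0.04,0,0,0,-1],[0,0,-0.08,0,0,0,-1],[0,0,-0.12,0,0,0,-1],[0,0,-0.12,0,0,0,-1],[0,0,-0.12,0,0,0,-1]]'
python3 -m handwheel '[[0,0,-0.03,0,0,0,-1],[0,0,-0.05,0,0,0,-1],[0,0,-0.07,0,0,0,-1],[0,0,-0.07,0,0,0,-1],[0,0,-0.07,0,0,0,-1]]'
```

```text
time: 33.15
tool_pos: [476.5, -284.8, 81.9]
eef_rot: [[-0.991, 0.132, -0.003], [0.132, 0.991, -0.004], [0.003, -0.004, -1.0]]
contact_force: [0.1, -0.3, -2.6]
finger_gap: 0.696
grasp_force: 50.3
time: 33.57
tool_pos: [476.7, -284.9, 80.2]
eef_rot: [[-0.991, 0.131, -0.003], [0.131, 0.991, -0.004], [0.002, -0.004, -1.0]]
contact_force: [0.3, 0.3, -0.8]
finger_gap: 0.698
grasp_force: 50.2
```

```bash
python3 -m handwheel '[[0,0,-0.03,0,0,0,-1],[0,0,-0.05,0,0,0,-1],[0,0,-0.06,0,0,0,-1],[0,0,-0.06,0,0,0,-1],[0,0,-0.06,0,0,0,-1]]'
```

```text
time: 33.98
tool_pos: [476.8, -284.9, 80.1]
eef_rot: [[-0.991, 0.131, -0.002], [0.131, 0.991, -0.004], [0.002, -0.004, -1.0]]
contact_force: [-4.4, 2.4, 10.1]
finger_gap: 0.698
grasp_force: 50.9
```

```bash
python3 -m handwheel '[[0,0,0.03,0,0,0,0.4],[0,0,0.03,0,0,0,1],[0,0,0.03,0,0,0,1],[0,0,0.8,0,0,0,1],[0,0,2,0,0,0,1]]'
python3 -m handwheel '[[0,0,0.9,0,0,0,1],[0,0,1.2,0,0,0,1],[-0.8,0.1,1.2,0,0,0,1],[-1.8,0.3,1.2,0,0,0,1],[-2.48,0.42,1.2,0,0,0,1]]'
python3 -m handwheel '[[0,0,0,0,0,0,1],[0,0,0,0,0,0,1],[0,0,0,0,0,0,1],[0,0,0,0,0,0,1],[0,0,0,0,0,0,1]]'
python3 - <<'E'
from h import *
goal((401.7,-272.2,81),Rzy((0,0,-1),(.131,.991,0)))
d={n:manip.capture(n) for n in("top","scene")};pickle.dump(d,open("cap7.pkl","wb"))
I=np.zeros((560,800,3),np.uint8)
def cr(c,x,y,w,h,f): return cv2.resize(np.clip(c["pixels"][y:y+h,x:x+w]*2.2,0,255).astype(np.uint8),(int(w*f),int(h*f)),interpolation=cv2.INTER_CUBIC)
a=cr(d["top"],405,165,66,130,4.3);b=cr(d["scene"],230,110,100,90,5)
I[:a.shape[0],:a.shape[1]]=a[:560];I[:b.shape[0],300:]=b
cv2.imwrite("pics/c7.png",I[:,:,::-1])
E
```

```text
time: 34.4
tool_pos: [473.8, -282.9, 134.7]
eef_rot: [[-0.991, 0.132, -0.01], [0.132, 0.991, 0.001], [0.01, 0.0, -1.0]]
contact_force: [-0.5, 0.1, -0.7]
finger_gap: 1.002
grasp_force: 0.0
time: 34.82
tool_pos: [400.6, -271.7, 173.8]
eef_rot: [[-0.991, 0.131, -0.004], [0.131, 0.991, -0.003], [0.004, -0.004, -1.0]]
contact_force: [-0.1, 0.3, -0.7]
finger_gap: 1.001
grasp_force: 0.0
time: 35.23
tool_pos: [403.2, -272.7, 174.2]
eef_rot: [[-0.991, 0.131, -0.002], [0.131, 0.991, -0.004], [0.002, -0.004, -1.0]]
contact_force: [-0.1, -0.3, -0.2]
finger_gap: 0.997
grasp_force: 0.0
j [-0.72  0.08 -0.41  1.08 -0.   -0.59] shift [-0.05  0.02 -3.11] turn [ 0.004 -0.002 -0.   ]
```

View pics/c7.png

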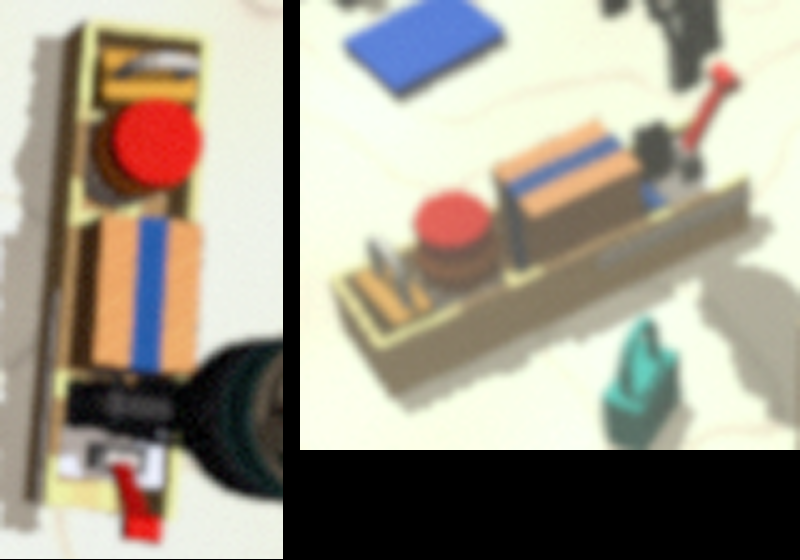

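The padlock, jar and carton all stand upright in line in the tray at crop (150,75), (155,143) and (150,295). The red lever is still up, with its tip at (143,528). Next I'll grip the fence.

```bash
python3 -m handwheel '[[-0.05,0.02,-0.7,0,0,0,1],[-0.05,0.02,-1.5,0,0,0,0.6],[-0.05,0.02,-2.3,0,0,0,0.3],[-0.05,0.02,-2.6,0,0,0,0.2],[-0.05,0.02,-2.6,0,0,0,0]]'
python3 -m handwheel '[[0,0,-0.2,0,0,0,0],[0,0,-0.4,0,0,0,0],[0,0,-0.45,0,0,0,0],[0,0,-0.45,0,0,0,-0.5],[0,0,-0.45,0,0,0,-1]]' 30
python3 -m handwheel '[[0,0,0,0,0,0,-1],[0,0,0,0,0,0,-1],[0,0,0,0,0,0,-1],[0,0,0,0,0,0,-1],[0,0,0,0,0,0,-1]]'
```

```text
time: 35.75
tool_pos: [399.1, -270.1, 93.7]
eef_rot: [[-0.991, 0.131, -0.007], [0.131, 0.991, 0.0], [0.007, -0.001, -1.0]]
contact_force: [-0.1, 0.1, -0.0]
finger_gap: 0.502
grasp_force: 0.0
time: 36.17
tool_pos: [401.1, -272.9, 83.4]
eef_rot: [[-0.991, 0.132, -0.003], [0.132, 0.991, -0.007], [0.002, -0.007, -1.0]]
contact_force: [-5.3, -17.4, -2.8]
finger_gap: 0.23
grasp_force: 9.0
time: 36.58
tool_pos: [400.8, -274.9, 83.6]
eef_rot: [[-0.991, 0.133, -0.003], [0.134, 0.991, -0.011], [0.002, -0.011, -1.0]]
contact_force: [-3.0, -8.2, -3.0]
finger_gap: 0.185
grasp_force: 34.6
```

```bash
python3 -m handwheel '[[0.1,-0.06,0,0,0,0,-1],[0.3,-0.09,0,0,0,0,-1],[0.5,-0.12,0,0,0,0,-1],[0.7,-0.15,0,0,0,0,-1],[0.8,-0.16,0,0,0,0,-1]]'
python3 -m handwheel '[[0.08,-0.01,0,0,0,0,-1],[0.16,-0.02,0,0,0,0,-1],[0.24,-0.03,0,0,0,0,-1],[0.3,-0.04,0,0,0,0,-1],[0.3,-0.04,0,0,0,0,-1]]'
```

```text
time: 37.0
tool_pos: [423.5, -278.0, 83.6]
eef_rot: [[-0.991, 0.133, -0.007], [0.133, 0.991, -0.007], [0.006, -0.008, -1.0]]
contact_force: [-7.7, -4.1, 5.2]
finger_gap: 0.184
grasp_force: 35.3
time: 37.42
tool_pos: [429.5, -278.8, 83.5]
eef_rot: [[-0.991, 0.134, -0.013], [0.134, 0.991, -0.007], [0.012, -0.009, -1.0]]
contact_force: [-13.6, -3.8, 10.2]
finger_gap: 0.185
grasp_force: 36.1
```

```bash
python3 -m handwheel '[[0.07,-0.01,0,0,0,0,-1],[0.14,-0.02,0,0,0,0,-1],[0.2,-0.03,0,0,0,0,-1],[0.25,-0.03,0,0,0,0,-1],[0.25,-0.03,0,0,0,0,-1]]'
python3 -m handwheel '[[0.05,-0.01,0,0,0,0,-1],[0.1,-0.01,0,0,0,0,-1],[0.15,-0.02,0,0,0,0,-1],[0.2,-0.02,0,0,0,0,-1],[0.2,-0.02,0,0,0,0,-1]]'
```

```text
time: 37.83
tool_pos: [437.1, -279.9, 83.6]
eef_rot: [[-0.991, 0.134, -0.012], [0.134, 0.991, -0.008], [0.011, -0.009, -1.0]]
contact_force: [-12.9, -3.4, 9.0]
finger_gap: 0.179
grasp_force: 36.1
time: 38.25
tool_pos: [438.6, -280.0, 83.4]
eef_rot: [[-0.991, 0.135, -0.022], [0.135, 0.991, -0.008], [0.021, -0.011, -1.0]]
contact_force: [-24.0, -4.1, 18.1]
finger_gap: 0.182
grasp_force: 37.5
```

```bash
python3 -m handwheel '[[0.05,-0.01,0,0,0,0,-1],[0.1,-0.01,0,0,0,0,-1],[0.15,-0.02,0,0,0,0,-1],[0.2,-0.02,0,0,0,0,-1],[0.2,-0.02,0,0,0,0,-1]]'
```

```text
time: 38.67
tool_pos: [439.4, -280.2, 83.2]
eef_rot: [[-0.99, 0.136, -0.034], [0.137, 0.991, -0.008], [0.032, -0.013, -0.999]]
contact_force: [-35.1, -5.5, 26.6]
finger_gap: 0.182
grasp_force: 39.6
```

```bash
python3 -m handwheel '[[-0.1,0.01,0,0,0,0,-1],[-0.2,0.02,0,0,0,0,-1],[-0.25,0.03,0,0,0,0,-1],[-0.25,0.03,0,0,0,0,-0.3],[-0.25,0.03,0,0,0,0,-0.3]]'
python3 -m handwheel '[[0,0,0,0,0,0,-0.2],[0,0,0.5,0,0,0,-0.2],[0,0,1.5,0,0,0,-0.2],[0,0,2.7,0,0,0,-0.2],[0,0,3.6,0,0,0,-0.2]]'
python3 - <<'E'
from h import *
goal((375.9,-272.2,190),Rzy((0,0,-1),(.131,.991,0)))
d={n:manip.capture(n) for n in("top","scene")};pickle.dump(d,open("cap8.pkl","wb"))
u=np.array([.9914,-.131,0]);v=np.array([.131,.9914,0]);C=np.array([495.4,-285.6,0])
pts={}
for n in d:
    c=d[n];h=cv2.cvtColor(c["pixels"],cv2.COLOR_RGB2HSV);k=cv2.bitwise_or(cv2.inRange(h,(0,120,35),(9,255,255)),cv2.inRange(h,(171,120,35),(180,255,255)))
    nn,l,s,ce=cv2.connectedComponentsWithStats(k)
    print(n,[(s[i][:5].tolist(),ce[i].round(1).tolist()) for i in range(1,nn) if s[i][4]>5 and (400<s[i][0]<460 if n=="top" else 240<s[i][0]<330 and s[i][1]<200)])
E
```

```text
time: 39.08
tool_pos: [445.9, -279.4, 83.4]
eef_rot: [[-0.991, 0.132, -0.002], [0.132, 0.991, -0.004], [0.001, -0.005, -1.0]]
contact_force: [0.4, -0.4, 0.7]
finger_gap: 0.355
grasp_force: 0.0
time: 39.5
tool_pos: [446.8, -279.0, 193.1]
eef_rot: [[-0.991, 0.131, -0.001], [0.131, 0.991, -0.005], [0.0, -0.005, -1.0]]
contact_force: [1.5, -1.6, -0.1]
finger_gap: 0.4
grasp_force: 0.0
j [-0.68  0.13 -0.31  1.12 -0.   -0.55] shift [-2.36  0.23 -0.1 ] turn [ 0.005 -0.001 -0.   ]
top [([430, 183, 22, 21, 363], [440.8, 192.7]), ([433, 258, 11, 19, 118], [437.8, 267.9])]
scene [([299, 128, 8, 15, 30], [302.5, 134.6]), ([250, 151, 14, 10, 120], [256.6, 155.4])]
```

```bash
python3 - <<'E'
from h import *
d=pickle.load(open("cap8.pkl","rb"));u=np.array([.9914,-.131,0]);v=np.array([.131,.9914,0]);C=np.array([495.4,-285.6,0])
p,e=tri(d["top"],[439.7,271.8],d["scene"],[303.8,131]);print(p,e,(p-C)@u,(p-C)@v)
E
python3 -m handwheel '[[-0.8,0.08,0,0,0,0,-1],[-1.6,0.16,0,0,0,0,-1],[-2.36,0.23,0,0,0,0,-1],[-2.36,0.23,0,0,0,0,-1],[-2.36,0.23,-0.2,0,0,0,-1]]'
```

```text
[ 380.10652796 -279.71604613  102.42095728] 2.4597052206956946 -115.07274613652912 -9.270092973156572
time: 40.02
tool_pos: [375.2, -272.2, 185.1]
eef_rot: [[-0.991, 0.132, -0.001], [0.132, 0.991, -0.005], [0.0, -0.005, -1.0]]
contact_force: [0.8, -0.1, 1.3]
finger_gap: -0.0
grasp_force: 0.0
```

```bash
python3 -m handwheel '[[0,-0.07,-0.4,0,0,0,-1],[0,-0.07,-0.8,0,0,0,-1],[0,-0.07,-1.1,0,0,0,-1],[-0.03,-0.07,-1.3,0,0,0,-1],[-0.06,-0.07,-1.5,0,0,0,-1]]'
python3 -m handwheel '[[-0.05,0,-0.15,0,0,0,-1],[-0.1,0.01,-0.3,0,0,0,-1],[-0.15,0.01,-0.45,0,0,0,-1],[-0.2,0.02,-0.6,0,0,0,-1],[-0.25,0.03,-0.7,0,0,0,-1]]'
```

```text
time: 40.43
tool_pos: [373.5, -273.9, 138.7]
eef_rot: [[-0.991, 0.131, -0.003], [0.131, 0.991, -0.003], [0.003, -0.004, -1.0]]
contact_force: [-0.5, -0.1, -0.0]
finger_gap: 0.003
grasp_force: 0.0
time: 40.85
tool_pos: [353.9, -271.0, 118.9]
eef_rot: [[-0.991, 0.134, -0.032], [0.134, 0.991, -0.004], [0.031, -0.008, -0.999]]
contact_force: [-33.1, 2.6, 28.3]
finger_gap: -0.001
grasp_force: 16.0
```

```bash
python3 -m handwheel '[[-0.1,0,0.3,0,0,0,-1],[-0.1,0,1,0,0,0,-1],[0.1,0,1.6,0,0,0,-1],[0.5,-0.05,1.6,0,0,0,-1],[0.75,-0.08,1.6,0,0,0,-1]]'
python3 -m handwheel '[[0,0,0,0,0,0,-1],[0,0,0,0,0,0,-1],[0,0,0,0,0,0,-1],[0,0,0,0,0,0,-1],[0,0,0,0,0,0,-1]]'
python3 - <<'E'
from h import *
d={n:manip.capture(n) for n in("top","scene")};pickle.dump(d,open("cap9.pkl","wb"))
for n in d:
    c=d[n];h=cv2.cvtColor(c["pixels"],cv2.COLOR_RGB2HSV);k=cv2.bitwise_or(cv2.inRange(h,(0,120,35),(9,255,255)),cv2.inRange(h,(171,120,35),(180,255,255)))
    x,y,w,g=(422,250,35,40) if n=="top" else (290,118,35,35)
    for r in range(y,y+g):
        if k[r,x:x+w].any():print(n,r,''.join('#' if q else '.' for q in k[r,x:x+w]))
u=np.array([.9914,-.131,0]);v=np.array([.131,.9914,0]);C=np.array([495.4,-286.6,0])
for th in(60,50,40,30,20,0):
    t=np.radians(th);p=C+u*(-79-68*np.cos(t))+v*-1+[0,0,62+68*np.sin(t)];print(th,p.round(),proj(d["top"],p)[0].round(1),proj(d["scene"],p)[0].round(1))
E
```

```text
time: 41.27
tool_pos: [390.3, -276.9, 168.0]
eef_rot: [[-0.991, 0.132, 0.001], [0.132, 0.991, -0.007], [-0.002, -0.007, -1.0]]
contact_force: [0.8, -0.2, 0.4]
finger_gap: -0.007
grasp_force: 0.0
time: 41.68
tool_pos: [387.5, -275.1, 165.9]
eef_rot: [[-0.991, 0.132, -0.004], [0.132, 0.991, -0.003], [0.004, -0.003, -1.0]]
contact_force: [0.3, 0.2, -0.8]
finger_gap: 0.001
grasp_force: 0.0
top 259 ..........####.....................
top 260 ..........####.....................
top 261 ..........####.....................
top 262 .............#.....................
top 273 ............#####..................
top 274 ............#####..................
top 275 ............######.................
top 276 ...........########................
top 277 ...........#########...............
top 278 ..........##########...............
top 279 ..........##########...............
top 280 ..........##########...............
top 281 ...........#########...............
top 282 ...........#########...............
top 283 ................###................
scene 129 ...................#...............
scene 130 ...................##..............
scene 131 ...................###.............
scene 132 ...................###.............
scene 138 ............###....................
scene 139 ..........#####....................
scene 140 .........#####.....................
scene 141 .........####......................
scene 142 .........###.......................
60 [ 383. -273.  121.] [439.5 270.4] [304.5 128.6]
50 [ 374. -272.  114.] [438.4 274.3] [306.9 129. ]
40 [ 365. -270.  106.] [437.1 277.7] [308.9 129.9]
30 [ 359. -270.   96.] [435.7 280.3] [310.6 131.2]
20 [ 354. -269.   85.] [434.2 282.1] [311.8 132.8]
0 [ 350. -268.   62.] [431.4 283.3] [312.9 137.1]
```

```bash
python3 -m handwheel '[[-0.35,0.03,-0.5,0,0,0,-1],[-0.35,0.03,-1.1,0,0,0,-1],[-0.35,0.03,-1.4,0,0,0,-1],[-0.35,0.03,-1.6,0,0,0,-1],[-0.35,0.03,-1.8,0,0,0,-1]]'
python3 -m handwheel '[[0,0,-0.1,0,0,0,-1],[0,0,-0.2,0,0,0,-1],[0,0,-0.3,0,0,0,-1],[0,0,-0.4,0,0,0,-1],[0,0,-0.4,0,0,0,-1]]'
```

```text
time: 42.2
tool_pos: [377.7, -274.7, 112.3]
eef_rot: [[-0.991, 0.132, -0.003], [0.132, 0.991, -0.004], [0.002, -0.004, -1.0]]
contact_force: [0.3, -0.9, 1.3]
finger_gap: 0.001
grasp_force: 0.4
time: 42.62
tool_pos: [377.8, -274.8, 100.5]
eef_rot: [[-0.991, 0.131, -0.003], [0.131, 0.991, -0.004], [0.002, -0.004, -1.0]]
contact_force: [0.3, -0.2, -0.3]
finger_gap: -0.002
grasp_force: 0.1
```

```bash
python3 -m handwheel '[[0,0,-0.1,0,0,0,-1],[0,0,-0.2,0,0,0,-1],[0,0,-0.3,0,0,0,-1],[0,0,-0.4,0,0,0,-1],[0,0,-0.4,0,0,0,-1]]'
python3 -m handwheel '[[-0.05,0,-0.06,0,0,0,-1],[-0.1,0.01,-0.12,0,0,0,-1],[-0.1,0.01,-0.18,0,0,0,-1],[-0.1,0.01,-0.2,0,0,0,-1],[-0.1,0.01,-0.2,0,0,0,-1]]'
```

```text
time: 43.03
tool_pos: [377.3, -274.4, 88.0]
eef_rot: [[-0.991, 0.132, -0.004], [0.132, 0.991, -0.003], [0.003, -0.004, -1.0]]
contact_force: [-0.0, -0.4, -0.8]
finger_gap: 0.003
grasp_force: 0.0
time: 43.45
tool_pos: [374.4, -274.4, 82.5]
eef_rot: [[-0.991, 0.132, -0.003], [0.132, 0.991, -0.004], [0.003, -0.004, -1.0]]
contact_force: [-0.0, -0.0, -0.2]
finger_gap: -0.002
grasp_force: 0.1
```

```bash
python3 -m handwheel '[[0,0,-0.08,0,0,0,-1],[0,0,-0.16,0,0,0,-1],[0,0,-0.2,0,0,0,-1],[0,0,-0.2,0,0,0,-1],[0,0,-0.2,0,0,0,-1]]'
python3 -c "
from h import *
c=manip.capture('top');s=manip.capture('scene')
for n,c,(x,y,w,g) in(('top',c,(422,250,35,40)),('scene',s,(290,118,35,35))):
    h=cv2.cvtColor(c['pixels'],cv2.COLOR_RGB2HSV);k=cv2.bitwise_or(cv2.inRange(h,(0,120,35),(9,255,255)),cv2.inRange(h,(171,120,35),(180,255,255)))
    for r in range(y,y+g):
        if k[r,x:x+w].any():print(n,r,''.join('#' if q else '.' for q in k[r,x:x+w]))
"
```

```text
time: 43.87
tool_pos: [374.3, -274.3, 76.8]
eef_rot: [[-0.991, 0.132, -0.004], [0.132, 0.991, -0.004], [0.003, -0.004, -1.0]]
contact_force: [-2.5, -0.5, 4.7]
finger_gap: 0.0
grasp_force: 2.3
top 260 ..........###......................
top 261 .........#####.....................
top 262 ........######.....................
top 263 .........#####.....................
top 264 .........######....................
top 265 .........######....................
top 266 .........######....................
top 267 ........#######....................
top 268 ........######.....................
top 269 ..........##.......................
top 278 .......#####.......................
top 279 .......######......................
top 280 ......########.....................
top 281 ......########.....................
top 282 ......#########....................
top 283 .....###########...................
top 284 ......########.....................
top 285 .......######......................
scene 136 .....................###...........
scene 137 .....................###...........
scene 138 .....................####..........
scene 140 ..............#....................
scene 141 ...........#####...................
scene 142 ..........######...................
scene 143 ...........####....................
scene 144 ............#......................
```

```bash
python3 -m handwheel '[[0,0,-0.05,0,0,0,-1],[0,0,-0.1,0,0,0,-1],[0,0,-0.15,0,0,0,-1],[0,0,-0.15,0,0,0,-1],[0,0,-0.15,0,0,0,-1]]'
```

```text
time: 44.38
tool_pos: [374.3, -274.6, 75.9]
eef_rot: [[-0.991, 0.131, -0.004], [0.132, 0.991, -0.004], [0.004, -0.005, -1.0]]
contact_force: [-11.0, 6.4, 33.8]
finger_gap: 0.002
grasp_force: 17.2
```

```bash
python3 -m handwheel '[[0,0,-0.05,0,0,0,-1],[0,0,-0.1,0,0,0,-1],[0,0,-0.12,0,0,0,-1],[0,0,-0.12,0,0,0,-1],[0,0,-0.12,0,0,0,-1]]'
```

```text
time: 44.8
tool_pos: [374.3, -274.7, 75.2]
eef_rot: [[-0.991, 0.131, -0.005], [0.131, 0.991, -0.005], [0.004, -0.005, -1.0]]
contact_force: [-16.4, 12.1, 57.7]
finger_gap: -0.004
grasp_force: 29.0
```

```bash
python3 -m handwheel '[[0,0,0.4,0,0,0,-1],[0,0,1.2,0,0,0,-1],[-0.3,0,2.4,0,0,0,-1],[-0.8,0.8,3.6,0,0,0,-1],[-1,2,4.2,0,0,0,-1]]'
python3 -m handwheel '[[0,1.2,0,0,0,0,0],[0,2.4,0,0,0,0,0],[0,3.6,0,0,0,0,0],[0,4,0,0,0,0,0],[0,4,0,0,0,0,0]]'
python3 - <<'E'
from h import *
u=np.array([.9914,-.131,0]);v=np.array([.131,.9914,0]);C=np.array([495.4,-286.6,0])
d={n:manip.capture(n) for n in("top","scene")};b=pickle.load(open("cap7.pkl","rb"))
for n,c in d.items():
    h=cv2.cvtColor(c["pixels"],cv2.COLOR_RGB2HSV);k=cv2.bitwise_or(cv2.inRange(h,(0,120,35),(9,255,255)),cv2.inRange(h,(171,120,35),(180,255,255)))
    nn,l,s,ce=cv2.connectedComponentsWithStats(k);print(n,[(s[i][:5].tolist(),ce[i].round(1).tolist()) for i in range(1,nn) if s[i][4]>8])
    for th in(0,5,15):
        t=np.radians(th);print(th,proj(c,C+u*(-79-68*np.cos(t))+v*-1+[0,0,62+68*np.sin(t)]).round(1))
c=d["top"];h=cv2.cvtColor(c["pixels"],cv2.COLOR_RGB2HSV)
k=cv2.inRange(h,(5,100,60),(20,255,255));k[:, :420]=0;k[:,460:]=0;k[:205]=0;k[260:]=0
bl=cv2.inRange(h,(105,110,30),(130,255,255))
for nm,m in(("band",bl[205:262,415:460]),):
    for r in range(0,57,3):print(r+205,''.join('#' if q else '.' for q in m[r]))
ys=np.nonzero(bl[205:252,425:455])[0]+205
for uv in([441,ys.min()],[438,ys.max()+1]):
    p=plane(c,[uv],106)[0]-C;print("carton end u",(p@u).round(1))
print("lid",[(((p:=plane(c,[q],106)[0]-C))@u).round(1) for q in([441,183.],[441,204.])])
print(manip.get_state()["time"])
E
```

```text
time: 45.22
tool_pos: [346.7, -219.3, 196.8]
eef_rot: [[-0.991, 0.135, 0.002], [0.135, 0.991, -0.008], [-0.003, -0.008, -1.0]]
contact_force: [1.5, 0.3, -0.3]
finger_gap: 0.001
grasp_force: 0.0
time: 45.63
tool_pos: [344.3, -93.9, 192.8]
eef_rot: [[-0.992, 0.127, -0.003], [0.127, 0.992, -0.002], [0.003, -0.003, -1.0]]
contact_force: [0.0, 0.0, 0.6]
finger_gap: 0.499
grasp_force: 0.0
top [([429, 183, 23, 21, 365], [440.8, 192.7]), ([579, 250, 7, 7, 18], [582.1, 252.8]), ([427, 260, 10, 27, 155], [432.3, 273.9])]
0 [[431.4 283.3]]
5 [[432.1 283.3]]
15 [[433.5 282.7]]
scene [([300, 136, 15, 8, 47], [307.0, 139.8]), ([250, 151, 14, 10, 119], [256.6, 155.5])]
0 [[312.9 137.1]]
5 [[312.8 135.9]]
15 [[312.3 133.8]]
205 .........................#####...............
208 .........................#####...............
211 .........................#####...............
214 ........................#####................
217 ........................#####................
220 ........................#####................
223 ........................#####................
226 .......................#####.................
229 .......................#####.................
232 .......................#####.................
235 .......................#####.................
238 ......................######.................
241 ........##############...#####...............
244 ..........................#####..............
247 .............................................
250 .............................................
253 .............................................
256 .............................................
259 .............................................
carton end u 49.7
carton end u -51.2
lid [np.float64(106.0), np.float64(52.3)]
45.7333
```

```bash
python3 - <<'E'
from h import *
u=np.array([.9914,-.131,0]);v=np.array([.131,.9914,0]);C=np.array([495.4,-285.6,0])
c=manip.capture("top");b=pickle.load(open("cap0.pkl","rb"))["top"]
def fence(c,lo,hi):
    h=cv2.cvtColor(c["pixels"],cv2.COLOR_RGB2HSV);k=cv2.inRange(h,(105,110,30),(130,255,255));m=np.zeros_like(k);m[lo:hi,420:437]=k[lo:hi,420:437]
    p=np.argwhere(m)[:,::-1].astype(float);q=plane(c,p,56)-C;return (q@u).mean().round(1),len(p)
print(fence(b,250,262),fence(c,239,246))
print(manip.get_state()["time"],manip.get_state()["contact_force"])
E
```

```text
(np.float64(-78.4), 38) (np.float64(-38.8), 48)
45.7833 [ 0.59881275 -0.75489686  0.46810976]
```

```bash
python3 -c "
from cell import manip
print(manip.close_job())"
```

```text
the job is handed in; nothing more can be done
None
```

The job is handed in at about 46 s: the padlock, jar and carton stand upright in the tray, the fence is snug at about 44 mm, the lever is pressed down to its stop and the robot touches nothing; the padlock and carton each touched a tray wall on the way in (about 81 N and 37 N at the wrist) and were re-aligned, and no verdict came back.

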